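# Sort the coins into the storage box and shut it

## Task

Put the loose coins away in the black storage box: draw its sliding lid back, lay all the coins in round capsules in the compartment whose liner is printed with a disc and all the coins in square holders in the one printed with a square, then slide the lid fully shut. Leave the big gold medal, the dish, the caliper and the easel where they are.

Things in the scene. Friction and masses are not known exactly. Their poses are not given: they have to be found in the camera images.
- capsule1: coin in a round white plastic capsule, a disc 46 mm across and 7 mm thick with a silvery coin in its top, 35 g; origin at the centre of its underside, z along its axis; may be absent
- capsule2: coin in a round white plastic capsule, a disc 46 mm across and 7 mm thick with a silvery coin in its top, 35 g; origin at the centre of its underside, z along its axis; may be absent
- capsule3: coin in a round white plastic capsule, a disc 46 mm across and 7 mm thick with a silvery coin in its top, 35 g; origin at the centre of its underside, z along its axis; may be absent
- capsule4: coin in a round white plastic capsule, a disc 46 mm across and 7 mm thick with a silvery coin in its top, 35 g; origin at the centre of its underside, z along its axis; may be absent
- holder1: coin in a square white plastic holder, 50 x 50 x 7 mm with a silvery round coin in its top, 35 g; origin at the centre of its underside, x and y along its edges; may be absent
- holder2: coin in a square white plastic holder, 50 x 50 x 7 mm with a silvery round coin in its top, 35 g; origin at the centre of its underside, x and y along its edges; may be absent
- holder3: coin in a square white plastic holder, 50 x 50 x 7 mm with a silvery round coin in its top, 35 g; origin at the centre of its underside, x and y along its edges; may be absent
- box: black coin storage box, fixed; origin at the centre of its underside, long side along its y. Outside 127 x 212 mm (x, y), walls 46 mm high. A 4 mm cross wall at y = 0 parts it into two compartments 115 x 100 mm (x, y) centred at y = -52 and +52 mm. Two lid runners, 6 mm wide at x = -66 and +66 mm, tops 53 mm above the shelf, run from y = -106 to +311 mm
- lid (a joint): travel (m) of the flat black lid along the box's +y: 0 = fully shut over both compartments, 0.205 = fully drawn back, both open; stays where left (about 1.5 N). Lid 122 x 212 x 5 mm, centred over the box when shut; underside 46.5 mm, top 51.5 mm above the shelf
- lid_grip (a point): centre of the top of the lid's grey grip rib, 69.5 mm above the shelf; rib 64 mm along the box's x, 12 mm thick along the box's y, 18 mm high above the lid; at y = -75 mm in the box's frame when shut, moves with the lid
- liner_round: grey felt liner, 113 x 98 x 2 mm, on the floor of either compartment (which one varies), printed with a black disc 72 mm across: the compartment for round capsules; origin at the centre of its underside, 4 mm above the shelf, axes as the box's; coins lie on its top, 6 mm above the shelf
- liner_square: grey felt liner, 113 x 98 x 2 mm, on the floor of either compartment (which one varies), printed with a black square 66 mm wide: the compartment for square holders; origin at the centre of its underside, 4 mm above the shelf, axes as the box's; coins lie on its top, 6 mm above the shelf
- medal: large gold-toned medal in a clear round capsule, 80 mm across, 10 mm thick, lying flat; stays out; origin at the centre of its underside
- dish: blue ceramic coin dish, 110 mm across, 25 mm high, loose; not to be disturbed; origin at the centre of its underside
- caliper: steel coin caliper, about 200 x 60 x 10 mm, lying flat, loose; not to be disturbed; origin under the middle of its 200 mm beam, which lies along its y
- easel: clear acrylic easel stand, 60 x 80 mm foot, about 90 mm high, loose; not to be disturbed; origin at the centre of its underside
Mind the look-alikes: they are no part of the job. What is shaped like the holder2 but red is not meant.

How it is judged:
By the outcome, as a careful person would: the job done as asked, in the order asked, and still so for the second after the job is handed in, with the robot touching nothing.
Of capsule1, capsule2, capsule3, capsule4, holder1, holder2, holder3 only 5 to 7 are there at a start; the rules pass over those that are not, and their reading is None.
At some moment in a run one of capsule1, capsule2, capsule3, capsule4, holder1, holder2, holder3 may be knocked a few centimetres aside while the robot is not near it.
Once in a run the grip may slacken for a moment while it holds something.
It also fails if it takes over 208 s, if anything falls off the work surface, if the arm or the gripper's body presses on something with over 40 N, if the wrist force passes 120 N, or if a joint passes its speed limit or range.

## Robot

A 6-joint arm with a two-finger parallel gripper is mounted at the origin on the work surface. World frame = base frame: x ahead of the robot, y to its left, z up, the work surface at z = 0. Lengths are in m, angles in rad, forces in N, time in s.
With the tool pointing down it reaches from about 0.35 to 0.925 m from the base axis. Payload 6.4 kg.
Tool frame: the origin (TCP) lies at the very end of the fingers, on their centre line; the grasp point (between the pads) lies 19 mm behind it; z points along the fingers, y is the line along which they close (so a half turn about z gives the same grasp; the last joint's range is limited). The gripper opens to 85 mm and grips with 20 to 120 N. Pads are 22 mm wide; open, the fingers measure 114 mm over their backs; the gripper's body (76 mm by 85 mm) begins 54 mm behind the grasp point. The pads swing forward as they close: fully open they stand 13 mm farther back than shut.
Start: joints at [-1.311, 0.245, 1.558, -0, 1.339, -0.174], TCP at [0.273, -0.59, 0.231] pointing down, gripper open.
Joint ranges: [-3.13, 3.13], [-1.02, 2.26], [0.13, 2.54], [-0.95, 4.09], [0.21, 2.88], [-2.74, 2.74]. Speed limits (rad/s): [2.57, 2.57, 3.14, 3.14, 3.14, 3.14].

## Interface

Orientations are given as a unit quaternion [x, y, z, w].
In Python, from plant import r gives the robot as it stands.
- The arm moves only by the shell command python3 -m creep 'ROWS'. ROWS is JSON, a list of rows, each an object of numbers: "dx", "dy", "dz": the shift along the tool's x, y, z in units of 30 cm (1.0 is 30 cm); "ax", "ay", "az": the turn, a rotation vector about the tool's x, y, z in units of 2 pi rad (1.0 is 2 pi rad); "hand": the closure, from -1 (fully open) to 1 (shut). A call has 1 to 5 rows; each row is the pose to reach, as a shift and turn from the pose commanded when the call began, along the tool's axes at that moment, turning the shorter way round; what a row does not reach only later rows make up. A row lasts 1/8 s, in which the tool goes at most 62.5 mm and 10.7 degrees, less where a joint would pass 70% of its speed; a pose out of reach is approached as far as the arm can. A call with a number of a shift or a turn outside -1 to 1 is refused whole. A call with a gripper value outside its range is refused whole. The fingers move at their own pace and stop on an object; the grip force is fixed at half the most. Time passes only in rows, so rows that repeat a pose let the fingers close. It gives the time, the measured TCP pose, the force, the opening and the grip force at its end, in the units of the state.
- r.read_state(): the state, without advancing time (a new reading comes with each control period).
- r.grab_frame(name): name is "scene" or "top" or "wrist"; returns (picture, depth): 384x512x3 uint8, red, green, blue; 384x512 float32, m along the optical axis (not along the pixel's ray), 0 where there is no reading.
- r.camera_model(name): a dict with "fovy" (degrees; the focal length in pixels is half the picture's height over the tangent of half this angle, whatever the lens; pixels are square), "cx", "cy" (the principal point, pixels), "distortion" ([k1, k2, p1, p2, k3] as OpenCV has them; the pictures are not rectified), "rvec" (rotation vector, rad) and "tvec" (3), from world to camera coordinates, as OpenCV has them; the wrist camera has in their place "tool_from_camera" (4x4, takes a point from camera to tool coordinates, whose origin is the TCP and whose axes are the flange's). Camera axes: x right, y down, z forward; pixel columns grow to the right and rows downward; lengths in m; the calibration is good to about 2 mm. A picture is of the moment at which its call begins: read the wrist's pose just before it. camera_model takes no time and is no camera call.
- r.close_job(): hands the job in; it is judged then, once.
Trained networks look in the newest picture that a camera, given by its name, has taken for a name from the list of things; names that differ only in an ending like _2 or _b are one class to them, and where a whole thing is asked for, a point or a joint stands for the part that bears it (a point fixed in the world has none). Each returns a list of dicts, best first, with "confidence" (0 to 1); they miss things now and then, are a little off and sometimes report something else, mostly with a low value. They report only what shows in the picture. A call takes as long as a camera call. They do not tell look-alikes from the thing itself.
- r.search_frame(label, camera): "uv" ([column, row] in pixels, amid what is visible of it).
- r.outline_of(label, camera): "region" (384x512 bool, what is visible of it) and "uv" ([column, row] in pixels, amid what is visible of it).
The state is a dict: "clock": time; "joint_pos": joint angles; "dq": joint speeds; "joint_torque": joint torques, N m; "tcp_pos": TCP position; "eef_rot": TCP orientation; "wrist_force": force on the tool from outside, world axes, zero at the start; "moment": the same for the moment, N m; "gripper_width": finger opening in m; "finger_force": force on a finger pad.
Only numpy, scipy, OpenCV 4.12 (cv2) and the standard library are available. Lean on these libraries where they do the work, as an engineer would, in place of code of your own. Each camera call takes 0.05 s, during which the arm holds its last target. There are 200 camera calls.

## Working session

There is one attempt and no reset: what is moved stays moved. The work goes in short steps, Python scripts to look and compute and a shell command to move; the robot and the scene stay as the last step left them, time stands still between calls to the robot, and variables do not carry over. Pictures are saved under pics/ and viewed, at most 14 in all, crops included, and the job is handed in when it is done.

```bash
ls; mkdir -p pics
cat > h.py <<'E'
import numpy as np, cv2, json
from scipy.spatial.transform import Rotation as R
from plant import r
def cam(name, st=None):
    m=r.camera_model(name); f=192/np.tan(np.radians(m["fovy"])/2)
    K=np.array([[f,0,m["cx"]],[0,f,m["cy"]],[0,0,1]]); D=np.array(m["distortion"],float)
    if "rvec" in m:
        Rw=cv2.Rodrigues(np.array(m["rvec"],float))[0]; t=np.array(m["tvec"],float)
        Rc=Rw.T; c=-Rw.T@t
    else:
        st=st or r.read_state(); T=np.array(m["tool_from_camera"]); Rt=R.from_quat(st["eef_rot"]).as_matrix()
        Rc=Rt@T[:3,:3]; c=Rt@T[:3,3]+np.array(st["tcp_pos"])
    return K,D,Rc,c
def to_plane(uv,z,C):
    K,D,Rc,c=C
    p=cv2.undistortPoints(np.array(uv,float).reshape(-1,1,2),K,D).reshape(-1,2)
    d=np.c_[p,np.ones(len(p))]@Rc.T
    return c+d*((z-c[2])/d[:,2])[:,None]
def to_depth(uv,dep,C):
    K,D,Rc,c=C
    p=cv2.undistortPoints(np.array(uv,float).reshape(-1,1,2),K,D).reshape(-1,2)
    return c+(np.c_[p,np.ones(len(p))]*np.array(dep).reshape(-1,1))@Rc.T
def proj(P,C):
    K,D,Rc,c=C
    return cv2.projectPoints(np.array(P,float).reshape(-1,1,3),cv2.Rodrigues(Rc.T)[0],-Rc.T@c,K,D)[0].reshape(-1,2)
def save(n,im): cv2.imwrite("pics/"+n+".png",im[:,:,::-1])
E
python3 - <<'E'
from h import *
s=r.read_state(); print({k:np.round(v,3).tolist() for k,v in s.items()})
a,_=r.grab_frame("scene"); C=cam("top"); b,d=r.grab_frame("top")
np.savez("top0.npz",b=b,d=d)
save("top0",cv2.resize(b,(800,600))); save("scene0",a)
for l in ["capsule1","holder1","box","lid","lid_grip","medal","dish","caliper","easel"]:
    for o in r.outline_of(l,"top"):
        m=o["region"]; uv=o["uv"]
        z={"box":.05,"lid":.0515,"lid_grip":.0695}.get(l,.007)
        w=to_plane([uv],z,C)[0]
        px=np.median(b[m],axis=0) if m.any() else None
        print(l,round(o["confidence"],2),np.round(uv),np.round(w,3),m.sum(),px)
E
```

```text
pics
{'clock': 0.0, 'joint_pos': [-1.311, 0.246, 1.559, 0.0, 1.339, -0.174], 'dq': [-0.001, -0.001, -0.001, -0.001, 0.001, 0.001], 'joint_torque': [-0.0, -42.951, -32.613, -0.0, 0.005, 0.0], 'tcp_pos': [0.273, -0.589, 0.23], 'eef_rot': [0.977, 0.215, -0.0, -0.001], 'wrist_force': [-1.261, 0.127, -0.074], 'moment': [0.003, 0.024, -0.018], 'finger_force': 0.0, 'gripper_width': 0.085}
capsule1 0.71 [386. 193.] [ 0.518 -0.447  0.007] 160 [255. 255. 254.]
capsule1 0.59 [268. 169.] [ 0.589 -0.059  0.007] 155 [255. 255. 255.]
capsule1 0.52 [173. 160.] [0.611 0.254 0.007] 2993 [78. 72. 70.]
capsule1 0.43 [345. 161.] [ 0.619 -0.314  0.007] 144 [255. 255. 255.]
holder1 0.76 [289. 249.] [ 0.327 -0.134  0.007] 209 [255. 105.  94.]
holder1 0.54 [277. 213.] [ 0.444 -0.092  0.007] 234 [255. 255. 255.]
holder1 0.49 [307. 202.] [ 0.481 -0.19   0.007] 227 [255. 255. 255.]
box 0.61 [175. 165.] [0.59  0.238 0.05 ] 3185 [78. 72. 70.]
box 0.58 [302. 112.] [ 0.769 -0.164  0.05 ] 399 [255. 251. 137.]
box 0.51 [268. 169.] [ 0.584 -0.06   0.05 ] 144 [255. 255. 255.]
box 0.23 [174. 163.] [0.596 0.243 0.05 ] 2443 [78. 72. 70.]
lid 0.9 [172. 164.] [0.593 0.25  0.052] 2474 [78. 72. 70.]
lid_grip 0.95 [174. 165.] [0.589 0.239 0.069] 2507 [78. 72. 70.]
lid_grip 0.18 [347. 164.] [ 0.604 -0.308  0.069] 127 [255. 255. 255.]
medal 0.63 [302. 113.] [ 0.776 -0.168  0.007] 484 [255. 251. 139.]
medal 0.47 [174. 164.] [0.599 0.25  0.007] 3329 [78. 72. 70.]
dish 0.92 [206. 105.] [0.794 0.15  0.007] 839 [132. 185. 221.]
dish 0.36 [384. 194.] [ 0.514 -0.441  0.007] 180 [255. 255. 254.]
caliper 0.96 [132. 254.] [0.299 0.379 0.007] 555 [255. 255. 253.]
easel 0.85 [258. 113.] [ 0.773 -0.024  0.007] 526 [240. 242. 241.]
easel 0.29 [280. 212.] [ 0.448 -0.101  0.007] 237 [255. 255. 255.]
```

View pics/top0.png

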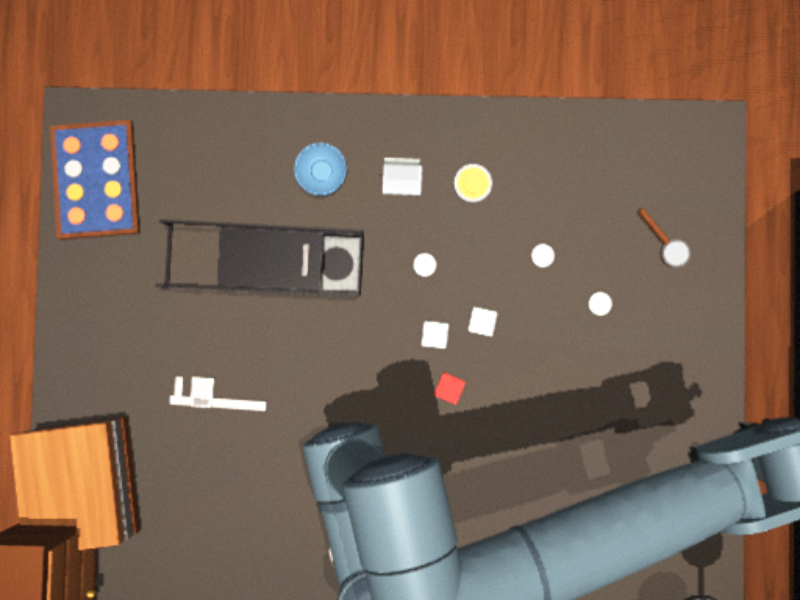

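View pics/scene0.png

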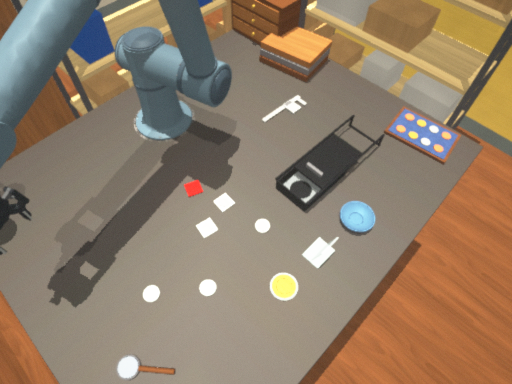

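The top view shows three white capsules at about (268,169), (345,161) and (386,193) px, and two white holders at (277,213) and (307,202). The red look-alike is at (289,249). The box is at about (172,164) with its lid partly drawn back, and the disc liner is visible at the -y end. The scene view agrees and shows no other coins. Next I'll move over to the box.

```bash
cat >> h.py <<'E'
def yaw_of(st):
    x=R.from_quat(st["eef_rot"]).as_matrix()[:,0]; return np.degrees(np.arctan2(x[1],x[0]))
def plan(p,yaw,st=None):
    """row units from present pose to world p, tool down with yaw (deg)"""
    st=st or r.read_state(); Rt=R.from_quat(st["eef_rot"]); 
    d=Rt.inv().apply(np.array(p)-st["tcp_pos"])/.3
    y=np.radians(yaw); Rg=np.array([[np.cos(y),np.sin(y),0],[np.sin(y),-np.cos(y),0],[0,0,-1]])
    a=(Rt.inv()*R.from_matrix(Rg)).as_rotvec()/(2*np.pi)
    print("plan d",np.round(d,3),"a",np.round(a,4),"yaw now",round(yaw_of(st),1))
E
python3 - <<'E'
from h import *
print(np.round(r.camera_model("wrist")["tool_from_camera"],3), r.camera_model("wrist")["fovy"])
plan([0.5,-0.33,0.3],0); plan([0.56,0.2,0.35],0)
E
```

```text
[[-0.    -0.946 -0.323  0.083]
 [ 1.    -0.    -0.001  0.   ]
 [ 0.    -0.323  0.946 -0.142]
 [ 0.     0.     0.     1.   ]] 69.24397007145951
plan d [ 1.05  -0.468 -0.229] a [0.    0.    0.069] yaw now 24.9
plan d [ 1.974 -1.987 -0.396] a [0.    0.    0.069] yaw now 24.9
```

```bash
python3 -m creep '[{"dx":0.5,"dy":-0.25,"dz":-0.23,"az":0.069},{"dx":1,"dy":-0.47,"dz":-0.23,"az":0.069},{"dx":1,"dy":-0.47,"dz":-0.23,"az":0.069},{"dx":1,"dy":-0.47,"dz":-0.23,"az":0.069},{"dx":1,"dy":-0.47,"dz":-0.23,"az":0.069}]'
python3 -m creep '[{"dy":-1,"dz":-0.1},{"dy":-1,"dz":-0.1},{"dy":-1,"dz":-0.1},{"dy":-1,"dz":-0.1},{"dy":-1,"dz":-0.1}]'
python3 - <<'E'
from h import *
plan([0.55,0.22,0.36],0)
E
```

```text
plan d [ 1.972 -2.062 -0.429] a [0.    0.    0.069] yaw now 24.9invalid input
invalid input
```

```bash
python3 -m creep '[{"dx":1,"dy":-0.47,"dz":-0.23,"ax":0,"ay":0,"az":0.069,"hand":-1},{"dx":1,"dy":-0.47,"dz":-0.23,"ax":0,"ay":0,"az":0.069,"hand":-1},{"dx":1,"dy":-0.47,"dz":-0.23,"ax":0,"ay":0,"az":0.069,"hand":-1},{"dx":1,"dy":-0.47,"dz":-0.23,"ax":0,"ay":0,"az":0.069,"hand":-1},{"dx":1,"dy":-0.47,"dz":-0.23,"ax":0,"ay":0,"az":0.069,"hand":-1}]'
python3 - <<'E'
from h import *
plan([0.55,0.22,0.36],0)
E
```

```text
clock: 1.18
tcp_pos: [0.4705, -0.354, 0.2956]
eef_rot: [1.0, 0.0, 0.0, 0.0]
wrist_force: [-0.1, -0.5, -0.2]
gripper_width: 0.0853
finger_force: 0.0
plan d [ 0.265 -1.913 -0.215] a [ 0.0001 -0.0001  0.    ] yaw now 0.0
```

```bash
python3 -m creep '[{"dx":0.13,"dy":-1,"dz":-0.1,"ax":0,"ay":0,"az":0,"hand":-1},{"dx":0.13,"dy":-1,"dz":-0.1,"ax":0,"ay":0,"az":0,"hand":-1},{"dx":0.13,"dy":-1,"dz":-0.1,"ax":0,"ay":0,"az":0,"hand":-1},{"dx":0.13,"dy":-1,"dz":-0.1,"ax":0,"ay":0,"az":0,"hand":-1},{"dx":0.13,"dy":-1,"dz":-0.1,"ax":0,"ay":0,"az":0,"hand":-1}]'
python3 -m creep '[{"dx":0.13,"dy":-0.91,"dz":-0.1,"ax":0,"ay":0,"az":0,"hand":-1},{"dx":0.13,"dy":-0.91,"dz":-0.1,"ax":0,"ay":0,"az":0,"hand":-1},{"dx":0.13,"dy":-0.91,"dz":-0.1,"ax":0,"ay":0,"az":0,"hand":-1},{"dx":0.13,"dy":-0.91,"dz":-0.1,"ax":0,"ay":0,"az":0,"hand":-1},{"dx":0.13,"dy":-0.91,"dz":-0.1,"ax":0,"ay":0,"az":0,"hand":-1}]'
python3 - <<'E'
from h import *
st=r.read_state(); C=cam("wrist",st); a,d=r.grab_frame("wrist"); save("w1",a)
np.savez("w1.npz",a=a,d=d,p=st["tcp_pos"],q=st["eef_rot"])
C2=cam("top"); b,dt=r.grab_frame("top"); save("t1",cv2.resize(b,(800,600)))
for l in ["capsule1","holder1"]:
    for o in r.outline_of(l,"top"):
        print(l,round(o["confidence"],2),np.round(o["uv"]),np.round(to_plane([o["uv"]],.007,C2)[0],3),np.median(b[o["region"]],axis=0))
print(st["tcp_pos"],st["clock"])
for l in ["lid","lid_grip","box","liner_round","liner_square"]:
    for o in r.outline_of(l,"wrist")[:2]: print(l,round(o["confidence"],2),np.round(o["uv"]),o["region"].sum())
# points by height
v,u=np.mgrid[0:384:2,0:512:2]; P=to_depth(np.c_[u.ravel(),v.ravel()],d[::2,::2].ravel(),C); ok=d[::2,::2].ravel()>0
for lo,hi in [(.049,.0545),(.064,.075),(.004,.009),(.044,.0485)]:
    Q=P[ok&(P[:,2]>lo)&(P[:,2]<hi)]
    if len(Q): print(lo,hi,len(Q),np.round(np.percentile(Q,[1,50,99],axis=0),3).tolist(),np.round(cv2.minAreaRect(Q[:,:2].astype(np.float32)*1000),1) if 0 else cv2.minAreaRect(Q[:,:2].astype(np.float32)*1000))
E
```

```text
clock: 1.8
tcp_pos: [0.5084, -0.0534, 0.3255]
eef_rot: [1.0, 0.0, 0.001, 0.0]
wrist_force: [1.2, 0.5, 0.2]
gripper_width: 0.0851
finger_force: 0.0
clock: 2.42
tcp_pos: [0.5472, 0.2204, 0.3554]
eef_rot: [1.0, 0.002, 0.0, -0.0]
wrist_force: [0.2, 0.2, -0.2]
gripper_width: 0.0856
finger_force: 0.0
capsule1 0.62 [271. 169.] [ 0.589 -0.07   0.007] [255. 255. 255.]
capsule1 0.55 [386. 193.] [ 0.516 -0.447  0.007] [255. 254. 253.]
capsule1 0.42 [346. 164.] [ 0.61  -0.315  0.007] [255. 255. 254.]
holder1 0.63 [308. 203.] [ 0.477 -0.192  0.007] [255. 255. 255.]
holder1 0.59 [275. 212.] [ 0.445 -0.086  0.007] [255. 255. 255.]
holder1 0.52 [289. 250.] [ 0.324 -0.133  0.007] [255.  99.  87.]
[0.54719988 0.22042897 0.35538009] 2.425
lid 0.88 [241. 119.] 10606
lid_grip 0.79 [242. 121.] 10387
lid_grip 0.71 [245. 125.] 14954
box 0.84 [242. 124.] 14978
liner_round 0.74 [326. 121.] 2450
0.049 0.0545 3092 [[0.239, 0.086, 0.049], [0.588, 0.252, 0.052], [0.657, 0.526, 0.054]] ((443.82373046875, 401.3524475097656), (401.06439208984375, 764.3694458007812), 47.220149993896484)
0.064 0.075 155 [[0.032, 0.164, 0.064], [0.56, 0.175, 0.069], [0.613, 0.732, 0.075]] ((305.50506591796875, 370.83807373046875), (283.07696533203125, 690.414306640625), 34.93952941894531)
0.004 0.009 1677 [[0.233, -0.215, 0.004], [0.571, 0.073, 0.007], [0.774, 0.629, 0.009]] ((478.8907470703125, 232.41949462890625), (902.0980224609375, 737.0172729492188), 81.21220397949219)
0.044 0.0485 235 [[0.226, 0.059, 0.044], [0.57, 0.114, 0.046], [0.65, 0.711, 0.048]] ((486.07403564453125, 426.95440673828125), (310.4508056640625, 796.59423828125), 30.489158630371094)
```

View pics/w1.png

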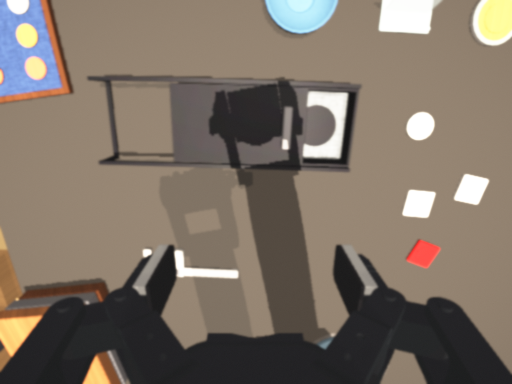

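View pics/t1.png

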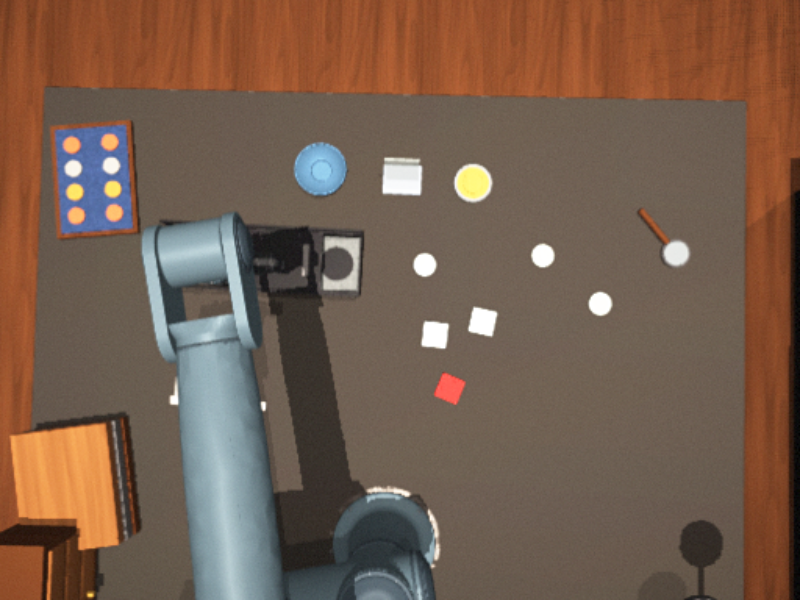

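The wrist view shows the box's runner corners at (360,86), (349,170), (89,77) and (100,162), and the rib at (287,128). The top view, now clear of the arm, shows exactly five coins: three capsules and two holders. Next I'll fit the box pose.

Run:
```python
from h import *
from scipy.optimize import least_squares
z=np.load("w1.npz"); st=dict(tcp_pos=z["p"],eef_rot=z["q"]); C=cam("wrist",st)
uv=np.array([(360,86),(349,170),(89,77),(100,162)],float)
B=np.array([(.069,-.106,.053),(-.069,-.106,.053),(.069,.311,.053),(-.069,.311,.053)])
def tr(p,B): c,s=np.cos(p[2]),np.sin(p[2]); return np.c_[p[0]+c*B[:,0]-s*B[:,1],p[1]+s*B[:,0]+c*B[:,1],B[:,2]]
s=least_squares(lambda p:(proj(tr(p,B),C)-uv).ravel(),[.59,.2,0]); print(s.x,np.degrees(s.x[2]),s.fun.round(1))
# depth: points near box in box frame
d=z["d"]; v,u=np.mgrid[0:384,0:512]; P=to_depth(np.c_[u.ravel(),v.ravel()],d.ravel(),C); P=P[d.ravel()>0]
c,sn=np.cos(s.x[2]),np.sin(s.x[2]); q=P[:,:2]-s.x[:2]; Q=np.c_[c*q[:,0]+sn*q[:,1],-sn*q[:,0]+c*q[:,1],P[:,2]]
k=(abs(Q[:,0])<.09)&(Q[:,1]>-.13)&(Q[:,1]<.34); Q=Q[k]
for nm,lo,hi in [("runner/lid",.049,.056),("rib",.062,.076)]:
    T=Q[(Q[:,2]>lo)&(Q[:,2]<hi)]; print(nm,len(T),np.percentile(T,[2,50,98],axis=0).round(4).tolist())
T=Q[(abs(Q[:,0])<.05)&(Q[:,2]>.04)]; h,e=np.histogram(T[:,1],np.arange(-.12,.33,.01)); print(dict(zip(e.round(2).tolist(),h.tolist())))
a=z["a"].copy()
for x,y in proj(tr(s.x,B),C): cv2.circle(a,(int(x),int(y)),3,(255,0,0),1)
save("w1c",cv2.resize(a[60:190,70:380],None,fx=2.5,fy=2.5))
```

```text
[ 0.58299487  0.16587719 -0.0309946 ] -1.775859775424547 [ 2.  -1.6  0.7  2.3 -1.8 -1.4 -1.   2.2]
runner/lid 12295 [[-0.067, -0.0605, 0.0497], [0.005, 0.0846, 0.0516], [0.0679, 0.2633, 0.0539]]
rib 354 [[-0.0296, -0.0016, 0.0644], [0.0022, 0.0046, 0.0691], [0.0317, 0.0102, 0.0709]]
{-0.12: 0, -0.11: 225, -0.1: 0, -0.09: 0, -0.08: 0, -0.07: 0, -0.06: 0, -0.05: 0, -0.04: 0, -0.03: 292, -0.02: 3352, -0.01: 4247, -0.0: 2460, 0.01: 2854, 0.02: 2320, 0.03: 2110, 0.04: 2251, 0.05: 2039, 0.06: 2263, 0.07: 2120, 0.08: 2162, 0.09: 3285, 0.1: 2320, 0.11: 4852, 0.12: 2009, 0.13: 404, 0.14: 409, 0.15: 413, 0.16: 400, 0.17: 411, 0.18: 177, 0.19: 0, 0.2: 0, 0.21: 0, 0.22: 0, 0.23: 0, 0.24: 0, 0.25: 0, 0.26: 0, 0.27: 0, 0.28: 0, 0.29: 0, 0.3: 0, 0.31: 0}
```

View pics/w1c.png

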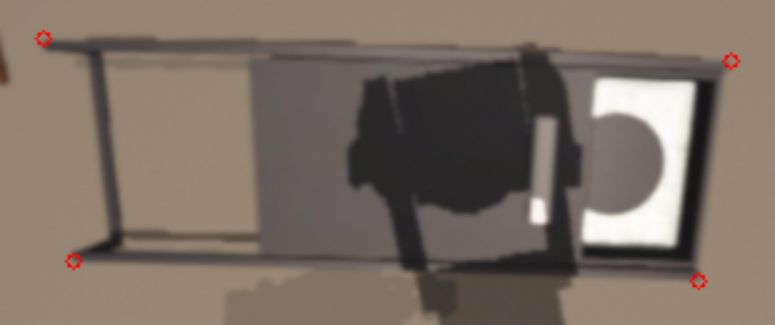

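Run:
```python
from h import *
z=np.load("w1.npz"); st=dict(tcp_pos=z["p"],eef_rot=z["q"]); C=cam("wrist",st)
p=[.58299,.16588,-.03099]
d=z["d"]; v,u=np.mgrid[0:384,0:512]; P=to_depth(np.c_[u.ravel(),v.ravel()],d.ravel(),C); P=P[d.ravel()>0]
c,sn=np.cos(p[2]),np.sin(p[2]); q=P[:,:2]-p[:2]; Q=np.c_[c*q[:,0]+sn*q[:,1],-sn*q[:,0]+c*q[:,1],P[:,2]]
Q=Q[(abs(Q[:,0])<.09)&(Q[:,1]>-.13)&(Q[:,1]<.34)&(Q[:,2]>.035)&(Q[:,2]<.06)]
for lo in np.arange(-.12,.33,.03):
    T=Q[(Q[:,1]>lo)&(Q[:,1]<lo+.03)]
    o=[]
    for s in (-1,1):
        U=T[(T[:,0]*s>.05)]; U=U[:,0]*s
        o.append(np.percentile(U,98).round(4) if len(U)>5 else None)
    print(round(lo,2),len(T),o)
for s in (-1,1):
    U=Q[(Q[:,0]*s>.06)]; print(s,len(U),np.percentile(U[:,1],[.5,1,2,98,99,99.5]).round(4))
U=Q[(abs(Q[:,0])<.055)&(Q[:,1]<-.08)];print(np.percentile(U[:,1],[2,50,98]).round(4),np.median(U[:,2]))
U=Q[(abs(Q[:,0])<.055)&(Q[:,1]>-.06)];print(np.percentile(U[:,1],[.2,1,98,99,99.8]).round(4),np.median(U[:,2]))
```

```text
-0.12 506 [np.float64(0.0672), np.float64(0.0693)]
-0.09 342 [np.float64(0.0681), np.float64(0.0698)]
-0.06 326 [np.float64(0.0675), np.float64(0.0692)]
-0.03 1423 [np.float64(0.0684), np.float64(0.0686)]
0.0 1435 [np.float64(0.0679), np.float64(0.0688)]
0.03 1693 [np.float64(0.0685), np.float64(0.0687)]
0.06 1696 [np.float64(0.0683), np.float64(0.0682)]
0.09 1661 [np.float64(0.068), np.float64(0.0686)]
0.12 1675 [np.float64(0.0686), np.float64(0.0689)]
0.15 1653 [np.float64(0.0678), np.float64(0.0692)]
0.18 389 [np.float64(0.0686), np.float64(0.0691)]
0.21 173 [np.float64(0.0683), np.float64(0.0684)]
0.24 167 [np.float64(0.0685), np.float64(0.0691)]
0.27 163 [np.float64(0.0685), np.float64(0.0689)]
0.3 68 [np.float64(0.0687), np.float64(0.0685)]
0.33 0 [None, None]
-1 1294 [-0.1047 -0.1026 -0.0989  0.3014  0.3058  0.3071]
1 1543 [-0.105  -0.1031 -0.0997  0.3005  0.3053  0.3076]
[-0.1061 -0.1029 -0.1012] 0.04514799289614824
[-0.0265 -0.0248  0.1804  0.1824  0.1841] 0.05136043457812828
```

```bash
cat >> h.py <<'E'
BX=np.array([.5833,.1655]); BYAW=-1.78
def box(x,y):
    a=np.radians(BYAW); return BX+np.array([np.cos(a)*x-np.sin(a)*y,np.sin(a)*x+np.cos(a)*y])
E
python3 - <<'E'
from h import *
plan([*box(0,.0045),.12],BYAW)
E
```

```text
plan d [0.12  0.154 0.783] a [0.     0.     0.0047] yaw now -0.1
```

```bash
python3 -m creep '[{"dx":0.12,"dy":0.154,"dz":0.3,"ax":0,"ay":0,"az":0.0047,"hand":-1},{"dx":0.12,"dy":0.154,"dz":0.783,"ax":0,"ay":0,"az":0.0047,"hand":-0.3},{"dx":0.12,"dy":0.154,"dz":0.783,"ax":0,"ay":0,"az":0.0047,"hand":-0.3},{"dx":0.12,"dy":0.154,"dz":0.783,"ax":0,"ay":0,"az":0.0047,"hand":-0.3},{"dx":0.12,"dy":0.154,"dz":0.783,"ax":0,"ay":0,"az":0.0047,"hand":-0.3}]'
python3 - <<'E'
from h import *
plan([*box(0,.0045),.057],BYAW)
E
```

```text
clock: 3.5
tcp_pos: [0.5796, 0.1697, 0.1147]
eef_rot: [1.0, -0.016, -0.006, 0.001]
wrist_force: [-0.4, 0.3, -0.2]
gripper_width: 0.0558
finger_force: 0.0
plan d [ 0.015 -0.002  0.192] a [ 0.0002  0.0018 -0.    ] yaw now -1.8
```

```bash
python3 -m creep '[{"dx":0,"dy":0,"dz":0.08,"ax":0,"ay":0,"az":0,"hand":-0.3},{"dx":0,"dy":0,"dz":0.19,"ax":0,"ay":0,"az":0,"hand":-0.3},{"dx":0,"dy":0,"dz":0.19,"ax":0,"ay":0,"az":0,"hand":-0.3},{"dx":0,"dy":0,"dz":0.19,"ax":0,"ay":0,"az":0,"hand":-0.3}]'
python3 - <<'E'
from h import *
plan([*box(0,.0045),.057],BYAW)
E
```

```text
clock: 4.0
tcp_pos: [0.5853, 0.1714, 0.0662]
eef_rot: [1.0, -0.015, 0.002, -0.0]
wrist_force: [0.1, -0.4, 0.7]
gripper_width: 0.0557
finger_force: 0.0
plan d [-0.006  0.005  0.031] a [-0.0001 -0.0007  0.0003] yaw now -1.7
```

```bash
python3 -m creep '[{"dx":0,"dy":0,"dz":0.025,"ax":0,"ay":0,"az":0,"hand":-0.3},{"dx":0,"dy":0,"dz":0.025,"ax":0,"ay":0,"az":0,"hand":1},{"dx":0,"dy":0,"dz":0.025,"ax":0,"ay":0,"az":0,"hand":1},{"dx":0,"dy":0,"dz":0.025,"ax":0,"ay":0,"az":0,"hand":1},{"dx":0,"dy":0,"dz":0.025,"ax":0,"ay":0,"az":0,"hand":1}]'
python3 -m creep '[{"dx":0,"dy":0,"dz":0,"ax":0,"ay":0,"az":0,"hand":1},{"dx":0,"dy":-0.04,"dz":0,"ax":0,"ay":0,"az":0,"hand":1},{"dx":0,"dy":-0.08,"dz":0,"ax":0,"ay":0,"az":0,"hand":1},{"dx":0,"dy":-0.12,"dz":0,"ax":0,"ay":0,"az":0,"hand":1},{"dx":0,"dy":-0.16,"dz":0,"ax":0,"ay":0,"az":0,"hand":1}]'
```

```text
clock: 4.62
tcp_pos: [0.5836, 0.1712, 0.0559]
eef_rot: [1.0, -0.015, 0.0, 0.0]
wrist_force: [-0.5, -0.9, 3.5]
gripper_width: 0.0103
finger_force: 60.2
clock: 5.25
tcp_pos: [0.5849, 0.2195, 0.056]
eef_rot: [1.0, -0.015, 0.0, 0.0]
wrist_force: [-2.6, -2.4, 5.9]
gripper_width: 0.0102
finger_force: 60.4
```

```bash
python3 -m creep '[{"dx":0,"dy":-0.06,"dz":0,"ax":0,"ay":0,"az":0,"hand":1},{"dx":0,"dy":-0.12,"dz":0,"ax":0,"ay":0,"az":0,"hand":1},{"dx":0,"dy":-0.18,"dz":0,"ax":0,"ay":0,"az":0,"hand":1},{"dx":0,"dy":-0.24,"dz":0,"ax":0,"ay":0,"az":0,"hand":1},{"dx":0,"dy":-0.27,"dz":0,"ax":0,"ay":0,"az":0,"hand":1}]'
python3 -m creep '[{"dx":0,"dy":0,"dz":0,"ax":0,"ay":0,"az":0,"hand":1},{"dx":0,"dy":0,"dz":0,"ax":0,"ay":0,"az":0,"hand":1}]'
python3 - <<'E'
from h import *
s=r.read_state(); print(s["wrist_force"], s["tcp_pos"][1])
E
```

```text
clock: 5.88
tcp_pos: [0.5872, 0.2963, 0.0559]
eef_rot: [1.0, -0.013, -0.001, 0.006]
wrist_force: [-5.2, -35.7, 15.2]
gripper_width: 0.0099
finger_force: 62.0
clock: 6.12
tcp_pos: [0.5871, 0.2961, 0.0559]
eef_rot: [1.0, -0.014, -0.001, 0.004]
wrist_force: [-4.8, -16.5, 12.2]
gripper_width: 0.0103
finger_force: 61.3
[ -4.76508617 -16.51261719  12.21187936] 0.2960847511691678
```

```bash
python3 -m creep '[{"dx":0,"dy":0.005,"dz":0,"ax":0,"ay":0,"az":0,"hand":-0.3},{"dx":0,"dy":0.005,"dz":0,"ax":0,"ay":0,"az":0,"hand":-0.3},{"dx":0,"dy":0.005,"dz":-0.15,"ax":0,"ay":0,"az":0,"hand":-0.3},{"dx":0,"dy":0.005,"dz":-0.6,"ax":0,"ay":0,"az":0,"hand":-1},{"dx":0,"dy":0.005,"dz":-0.65,"ax":0,"ay":0,"az":0,"hand":-1}]'
python3 -m creep '[{"dx":-0.12,"dy":1,"dz":0,"ax":0,"ay":0,"az":0,"hand":-1},{"dx":-0.12,"dy":1,"dz":0,"ax":0,"ay":0,"az":0,"hand":-1},{"dx":-0.12,"dy":1,"dz":0,"ax":0,"ay":0,"az":0,"hand":-1},{"dx":-0.12,"dy":1,"dz":0,"ax":0,"ay":0,"az":0,"hand":-1},{"dx":-0.12,"dy":1,"dz":0,"ax":0,"ay":0,"az":0,"hand":-1}]'
python3 - <<'E'
from h import *
C=cam("top"); b,dt=r.grab_frame("top"); st=r.read_state(); print(st["tcp_pos"],st["wrist_force"])
save("t2c",cv2.resize(b[130:200,90:300],None,fx=3.5,fy=3.5))
plan([.50,-.13,.25],BYAW)
E
```

```text
clock: 6.75
tcp_pos: [0.5867, 0.2991, 0.2267]
eef_rot: [1.0, -0.014, -0.0, -0.0]
wrist_force: [0.2, 0.1, 0.5]
gripper_width: 0.0852
finger_force: 0.0
clock: 7.38
tcp_pos: [0.5419, -0.0018, 0.2254]
eef_rot: [1.0, -0.015, 0.0, -0.0]
wrist_force: [0.9, -0.4, 0.2]
gripper_width: 0.0853
finger_force: 0.0
[ 0.5414951  -0.0065213   0.22533616] [ 1.53900031 -3.46704457  1.24755728]
plan d [-0.124  0.416 -0.081] a [ 0.0005  0.     -0.0004] yaw now -1.9
```

View pics/t2c.png

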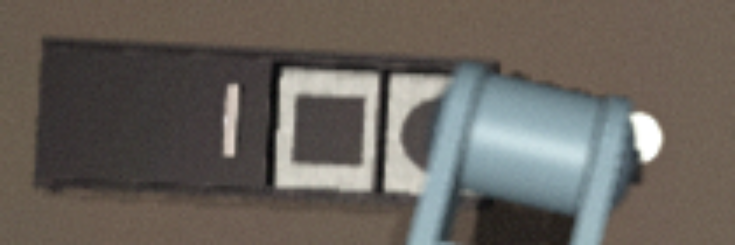

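The crop shows the lid fully back: square liner at crop (330,130) in the +y compartment, disc liner on the -y side. Now I'll look at the coins.

```bash
cat >> h.py <<'E'
def coins(z=.007,show=None):
    st=r.read_state(); C=cam("wrist",st); a,d=r.grab_frame("wrist")
    w=((a.min(2)>170)*255).astype(np.uint8)
    n,L,S,_=cv2.connectedComponentsWithStats(w); out=[]
    for i in range(1,n):
        if S[i,4]<150: continue
        ct=max(cv2.findContours((L==i).astype(np.uint8),cv2.RETR_EXTERNAL,cv2.CHAIN_APPROX_NONE)[0],key=len)
        P=to_plane(ct.reshape(-1,2),z,C)[:,:2].astype(np.float32)*1000
        (cx,cy),(ww,hh),an=cv2.minAreaRect(P); ar=cv2.contourArea(P)
        if 30<ww<70 and 30<hh<70:
            kind="sq" if ar/(ww*hh)>.88 else "rd"
            if kind=="rd": (cx,cy),rad=cv2.minEnclosingCircle(P); an=rad*2
            print(kind,"world mm",round(cx,1),round(cy,1),"size",round(ww,1),round(hh,1),"ang/diam",round(an,1),"fill",round(ar/(ww*hh),2),"uv",ct.reshape(-1,2).mean(0).round()); out.append((kind,cx,cy,an))
    if show: save(show,a)
    return out
E
python3 -m creep '[{"dx":-0.12,"dy":0.42,"dz":-0.08,"ax":0,"ay":0,"az":0,"hand":-1},{"dx":-0.12,"dy":0.42,"dz":-0.08,"ax":0,"ay":0,"az":0,"hand":-1},{"dx":-0.12,"dy":0.42,"dz":-0.08,"ax":0,"ay":0,"az":0,"hand":-1},{"dx":-0.12,"dy":0.42,"dz":-0.08,"ax":0,"ay":0,"az":0,"hand":-1}]'
python3 - <<'E'
from h import *
coins(show="w3")
for l in ["capsule1","holder1"]: print(l,[(np.round(o["uv"]).tolist(),round(o["confidence"],2)) for o in r.search_frame(l,"wrist")])
E
```

```text
clock: 7.92
tcp_pos: [0.5028, -0.1249, 0.2493]
eef_rot: [1.0, -0.015, 0.0, -0.0]
wrist_force: [-0.1, 0.4, -0.1]
gripper_width: 0.0854
finger_force: 0.0
rd world mm 608.6 -320.6 size 48.3 48.0 ang/diam 49.4 fill 0.78 uv [402.  74.]
rd world mm 584.2 -71.7 size 46.8 45.6 ang/diam 48.3 fill 0.8 uv [212.  98.]
rd world mm 509.7 -442.1 size 49.8 47.8 ang/diam 50.5 fill 0.78 uv [476. 147.]
sq world mm 466.8 -196.7 size 54.0 54.1 ang/diam 78.8 fill 0.94 uv [305. 180.]
sq world mm 436.5 -98.2 size 49.9 53.5 ang/diam 86.0 fill 0.91 uv [238. 201.]
capsule1 [([212.0, 98.0], 0.94), ([471.0, 147.0], 0.83), ([400.0, 75.0], 0.8)]
holder1 [([258.0, 265.0], 0.92), ([238.0, 202.0], 0.68), ([304.0, 180.0], 0.65)]
```

View pics/w3.png

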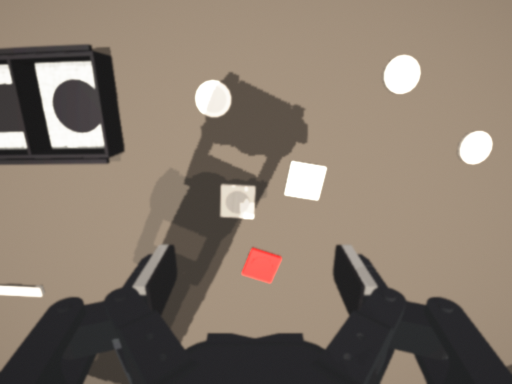

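The wrist picture shows capsules at (212,98), (402,74) and (476,147) px, holders at (305,180) and (238,201), and the red decoy at (261,265). Taking the nearest capsule first.

Run:
```python
from h import *
plan([.5842,-.0717,.05],BYAW); plan([.5842,-.0717,.004],BYAW)
```

```text
plan d [ 0.267 -0.18   0.663] a [-0.0001  0.0001  0.0006] yaw now -1.6
plan d [ 0.267 -0.18   0.816] a [-0.0001  0.0001  0.0006] yaw now -1.6
```

```bash
python3 -m creep '[{"dx":0.267,"dy":-0.18,"dz":0.1,"ax":0,"ay":0,"az":0,"hand":-0.4},{"dx":0.267,"dy":-0.18,"dz":0.4,"ax":0,"ay":0,"az":0,"hand":-0.4},{"dx":0.267,"dy":-0.18,"dz":0.6,"ax":0,"ay":0,"az":0,"hand":-0.4},{"dx":0.267,"dy":-0.18,"dz":0.66,"ax":0,"ay":0,"az":0,"hand":-0.4},{"dx":0.267,"dy":-0.18,"dz":0.66,"ax":0,"ay":0,"az":0,"hand":-0.4}]'
python3 -m creep '[{"dx":0,"dy":0,"dz":0.07,"ax":0,"ay":0,"az":0,"hand":-0.4},{"dx":0,"dy":0,"dz":0.12,"ax":0,"ay":0,"az":0,"hand":-0.4},{"dx":0,"dy":0,"dz":0.15,"ax":0,"ay":0,"az":0,"hand":-0.4},{"dx":0,"dy":0,"dz":0.15,"ax":0,"ay":0,"az":0,"hand":-0.4}]'
python3 -m creep '[{"dx":0,"dy":0,"dz":0.01,"ax":0,"ay":0,"az":0,"hand":-0.4},{"dx":0,"dy":0,"dz":0.01,"ax":0,"ay":0,"az":0,"hand":-0.4}]'
python3 - <<'E'
from h import *
plan([.5842,-.0717,.00],BYAW);coins(show="w4")
E
```

```text
clock: 8.7
tcp_pos: [0.58, -0.0703, 0.0455]
eef_rot: [1.0, -0.013, -0.006, -0.002]
wrist_force: [-0.9, -0.5, 0.2]
gripper_width: 0.06
finger_force: 0.0
clock: 9.2
tcp_pos: [0.5842, -0.0735, 0.0064]
eef_rot: [1.0, -0.015, -0.0, -0.0]
wrist_force: [0.3, -0.0, -1.1]
gripper_width: 0.0596
finger_force: 0.0
clock: 9.45
tcp_pos: [0.5846, -0.0736, 0.0038]
eef_rot: [1.0, -0.015, 0.0, 0.0]
wrist_force: [-0.9, 0.1, -0.4]
gripper_width: 0.0599
finger_force: 0.0
plan d [-0.001 -0.006  0.013] a [ 0.     -0.0001  0.0003] yaw now -1.7
rd world mm 585.8 -72.6 size 45.1 47.2 ang/diam 47.8 fill 0.78 uv [252. 245.]
```

View pics/w4.png

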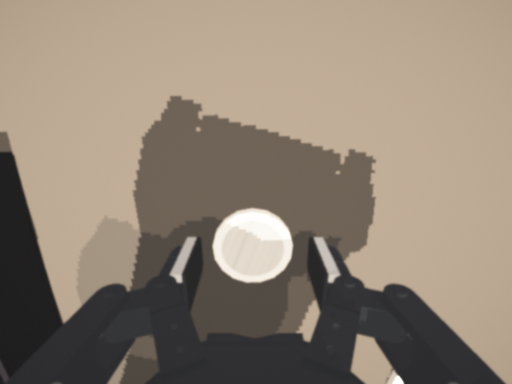

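The capsule sits centred between the pads at (252,245). I'll lower the tool a little and grip.

```bash
python3 -m creep '[{"dx":0,"dy":0,"dz":0.012,"ax":0,"ay":0,"az":0,"hand":-0.4},{"dx":0,"dy":0,"dz":0.012,"ax":0,"ay":0,"az":0,"hand":-0.4}]'
python3 -m creep '[{"dx":0.003,"dy":0,"dz":0,"ax":0,"ay":0,"az":0,"hand":1},{"dx":0.003,"dy":0,"dz":0,"ax":0,"ay":0,"az":0,"hand":1},{"dx":0.003,"dy":0,"dz":0,"ax":0,"ay":0,"az":0,"hand":1},{"dx":0.003,"dy":0,"dz":0,"ax":0,"ay":0,"az":0,"hand":1}]'
```

```text
clock: 9.75
tcp_pos: [0.5841, -0.0734, -0.0004]
eef_rot: [1.0, -0.015, -0.0, -0.0]
wrist_force: [-0.5, 0.7, -0.3]
gripper_width: 0.0598
finger_force: 0.0
clock: 10.25
tcp_pos: [0.5855, -0.0735, 0.0005]
eef_rot: [1.0, -0.015, 0.0, 0.0]
wrist_force: [-1.5, 0.1, 5.1]
gripper_width: 0.0424
finger_force: 60.2
```

```bash
python3 -m creep '[{"dx":0,"dy":0,"dz":-0.1,"ax":0,"ay":0,"az":0,"hand":1},{"dx":0,"dy":0,"dz":-0.25,"ax":0,"ay":0,"az":0,"hand":1},{"dx":0,"dy":0,"dz":-0.35,"ax":0,"ay":0,"az":0,"hand":1},{"dx":0,"dy":0,"dz":-0.35,"ax":0,"ay":0,"az":0,"hand":1}]'
python3 - <<'E'
from h import *
plan([*box(-.033,-.060),.10],BYAW)
E
```

```text
clock: 10.75
tcp_pos: [0.5872, -0.074, 0.1075]
eef_rot: [1.0, -0.015, 0.003, 0.001]
wrist_force: [1.0, -0.4, -0.9]
gripper_width: 0.0426
finger_force: 60.8
plan d [-0.147 -0.598  0.023] a [ 0.0003 -0.0009  0.0003] yaw now -1.7
```

```bash
python3 -m creep '[{"dx":-0.145,"dy":-0.595,"dz":0,"ax":0,"ay":0,"az":0,"hand":1},{"dx":-0.145,"dy":-0.595,"dz":0,"ax":0,"ay":0,"az":0,"hand":1},{"dx":-0.145,"dy":-0.595,"dz":0,"ax":0,"ay":0,"az":0,"hand":1},{"dx":-0.145,"dy":-0.595,"dz":0.02,"ax":0,"ay":0,"az":0,"hand":1},{"dx":-0.145,"dy":-0.595,"dz":0.02,"ax":0,"ay":0,"az":0,"hand":1}]'
python3 -m creep '[{"dx":0,"dy":0,"dz":0,"ax":0,"ay":0,"az":0,"hand":1}]'
python3 - <<'E'
from h import *
plan([*box(-.033,-.060),.010],BYAW)
E
```

```text
clock: 11.38
tcp_pos: [0.5457, 0.1062, 0.0969]
eef_rot: [1.0, -0.014, -0.002, 0.0]
wrist_force: [-0.2, -1.0, -0.6]
gripper_width: 0.0422
finger_force: 61.0
clock: 11.5
tcp_pos: [0.547, 0.1051, 0.0982]
eef_rot: [1.0, -0.016, -0.0, 0.0]
wrist_force: [-0.5, 0.3, -0.6]
gripper_width: 0.0421
finger_force: 61.0
plan d [ 0.005 -0.005  0.294] a [0.     0.0001 0.    ] yaw now -1.8
```

Lowering into the compartment.

```bash
python3 -m creep '[{"dx":0.004,"dy":-0.005,"dz":0.1,"ax":0,"ay":0,"az":0,"hand":1},{"dx":0.004,"dy":-0.005,"dz":0.2,"ax":0,"ay":0,"az":0,"hand":1},{"dx":0.004,"dy":-0.005,"dz":0.27,"ax":0,"ay":0,"az":0,"hand":1},{"dx":0.004,"dy":-0.005,"dz":0.295,"ax":0,"ay":0,"az":0,"hand":1},{"dx":0.004,"dy":-0.005,"dz":0.295,"ax":0,"ay":0,"az":0,"hand":1}]'
python3 -m creep '[{"dx":0,"dy":0,"dz":0,"ax":0,"ay":0,"az":0,"hand":1},{"dx":0,"dy":0,"dz":0,"ax":0,"ay":0,"az":0,"hand":-0.1},{"dx":0,"dy":0,"dz":0,"ax":0,"ay":0,"az":0,"hand":-0.15},{"dx":0,"dy":0,"dz":0,"ax":0,"ay":0,"az":0,"hand":-0.15}]'
```

```text
clock: 12.12
tcp_pos: [0.5484, 0.107, 0.0104]
eef_rot: [1.0, -0.015, -0.0, 0.0]
wrist_force: [-0.9, 0.0, -0.5]
gripper_width: 0.0423
finger_force: 60.9
clock: 12.62
tcp_pos: [0.5483, 0.1078, 0.0107]
eef_rot: [1.0, -0.015, 0.0, -0.0]
wrist_force: [0.0, -0.2, -0.9]
gripper_width: 0.0491
finger_force: 0.0
```

```bash
python3 -m creep '[{"dx":0,"dy":0,"dz":-0.2,"ax":0,"ay":0,"az":0,"hand":-0.15},{"dx":0,"dy":0,"dz":-0.4,"ax":0,"ay":0,"az":0,"hand":-0.15},{"dx":0,"dy":0.2,"dz":-0.5,"ax":0,"ay":0,"az":0,"hand":-0.4},{"dx":0.05,"dy":0.4,"dz":-0.5,"ax":0,"ay":0,"az":0,"hand":-0.4},{"dx":0.1,"dy":0.5,"dz":-0.5,"ax":0,"ay":0,"az":0,"hand":-0.4}]'
python3 -m creep '[{"dx":0.05,"dy":0.9,"dz":0,"ax":0,"ay":0,"az":0,"hand":-0.4},{"dx":0.05,"dy":0.9,"dz":0,"ax":0,"ay":0,"az":0,"hand":-0.4},{"dx":0.05,"dy":0.9,"dz":0,"ax":0,"ay":0,"az":0,"hand":-0.4},{"dx":0.05,"dy":0.9,"dz":0,"ax":0,"ay":0,"az":0,"hand":-0.4},{"dx":0.05,"dy":0.9,"dz":0,"ax":0,"ay":0,"az":0,"hand":-0.4}]'
python3 - <<'E'
from h import *
o=coins()
for k,x,y,a in o:
    if k=="rd" and y<-250 and x>560: plan([x/1e3,y/1e3,.05],BYAW)
E
```

```text
clock: 13.25
tcp_pos: [0.5743, -0.0456, 0.1616]
eef_rot: [1.0, -0.016, 0.001, 0.0]
wrist_force: [1.3, 0.5, -0.0]
gripper_width: 0.0596
finger_force: 0.0
clock: 13.88
tcp_pos: [0.5804, -0.3168, 0.1604]
eef_rot: [1.0, -0.016, 0.0, 0.0]
wrist_force: [-1.1, 1.1, 0.3]
gripper_width: 0.0599
finger_force: 0.0
rd world mm 609.1 -321.9 size 45.2 45.3 ang/diam 46.5 fill 0.79 uv [258. 148.]
rd world mm 510.3 -443.2 size 49.8 48.9 ang/diam 50.6 fill 0.77 uv [362. 228.]
rd world mm 470.2 -192.0 size 35.3 53.5 ang/diam 60.8 fill 0.67 uv [154. 259.]
rd world mm 437.5 -98.0 size 53.4 55.6 ang/diam 73.8 fill 0.7 uv [ 87. 281.]
plan d [0.096 0.011 0.368] a [ 0.0002 -0.0001 -0.0003] yaw now -1.9
```

```bash
python3 -m creep '[{"dx":0.096,"dy":0.011,"dz":0.12,"ax":0,"ay":0,"az":0,"hand":-0.4},{"dx":0.096,"dy":0.011,"dz":0.3,"ax":0,"ay":0,"az":0,"hand":-0.4},{"dx":0.096,"dy":0.011,"dz":0.42,"ax":0,"ay":0,"az":0,"hand":-0.4},{"dx":0.096,"dy":0.011,"dz":0.5,"ax":0,"ay":0,"az":0,"hand":-0.4},{"dx":0.096,"dy":0.011,"dz":0.52,"ax":0,"ay":0,"az":0,"hand":-0.4}]'
python3 -m creep '[{"dx":0,"dy":0,"dz":0,"ax":0,"ay":0,"az":0,"hand":-0.4},{"dx":0,"dy":0,"dz":0,"ax":0,"ay":0,"az":0,"hand":-0.4}]'
python3 - <<'E'
from h import *
o=coins()
for k,x,y,a in o:
    if x>560: plan([x/1e3,y/1e3,.0005],BYAW)
E
```

```text
clock: 14.55
tcp_pos: [0.6091, -0.3161, 0.003]
eef_rot: [1.0, -0.014, -0.001, -0.001]
wrist_force: [-0.5, 0.0, -0.2]
gripper_width: 0.06
finger_force: 0.0
clock: 14.8
tcp_pos: [0.6108, -0.3184, 0.0065]
eef_rot: [1.0, -0.015, 0.001, 0.001]
wrist_force: [1.1, -0.3, 0.2]
gripper_width: 0.0598
finger_force: 0.0
rd world mm 610.3 -321.0 size 47.4 44.8 ang/diam 47.9 fill 0.78 uv [259. 245.]
plan d [-0.001  0.009  0.02 ] a [ 0.0003 -0.0004  0.0003] yaw now -1.7
```

```bash
python3 -m creep '[{"dx":0,"dy":0.007,"dz":0.014,"ax":0,"ay":0,"az":0,"hand":-0.4},{"dx":0,"dy":0.007,"dz":0.014,"ax":0,"ay":0,"az":0,"hand":1},{"dx":0,"dy":0.007,"dz":0.014,"ax":0,"ay":0,"az":0,"hand":1},{"dx":0,"dy":0.007,"dz":0.014,"ax":0,"ay":0,"az":0,"hand":1},{"dx":0,"dy":0.007,"dz":0.014,"ax":0,"ay":0,"az":0,"hand":1}]'
python3 -m creep '[{"dx":0,"dy":0,"dz":-0.1,"ax":0,"ay":0,"az":0,"hand":1},{"dx":0,"dy":0,"dz":-0.25,"ax":0,"ay":0,"az":0,"hand":1},{"dx":0,"dy":0,"dz":-0.35,"ax":0,"ay":0,"az":0,"hand":1},{"dx":0,"dy":0,"dz":-0.35,"ax":0,"ay":0,"az":0,"hand":1}]'
python3 - <<'E'
from h import *
plan([*box(.033,-.060),.10],BYAW)
E
```

```text
clock: 15.48
tcp_pos: [0.6098, -0.3201, 0.0008]
eef_rot: [1.0, -0.015, 0.0, 0.0]
wrist_force: [-1.0, -0.4, 5.7]
gripper_width: 0.0422
finger_force: 60.8
clock: 15.98
tcp_pos: [0.6109, -0.3205, 0.1078]
eef_rot: [1.0, -0.015, 0.002, 0.001]
wrist_force: [0.1, -0.6, -0.5]
gripper_width: 0.0425
finger_force: 60.8
plan d [-0.03  -1.416  0.022] a [ 0.0004 -0.0007  0.0003] yaw now -1.7
```

```bash
python3 -m creep '[{"dx":-0.02,"dy":-1,"dz":0,"ax":0,"ay":0,"az":0,"hand":1},{"dx":-0.02,"dy":-1,"dz":0,"ax":0,"ay":0,"az":0,"hand":1},{"dx":-0.02,"dy":-1,"dz":0,"ax":0,"ay":0,"az":0,"hand":1},{"dx":-0.02,"dy":-1,"dz":0,"ax":0,"ay":0,"az":0,"hand":1},{"dx":-0.02,"dy":-1,"dz":0,"ax":0,"ay":0,"az":0,"hand":1}]'
python3 -m creep '[{"dx":-0.01,"dy":-0.415,"dz":0.02,"ax":0,"ay":0,"az":0,"hand":1},{"dx":-0.01,"dy":-0.415,"dz":0.02,"ax":0,"ay":0,"az":0,"hand":1},{"dx":-0.01,"dy":-0.415,"dz":0.02,"ax":0,"ay":0,"az":0,"hand":1},{"dx":-0.01,"dy":-0.415,"dz":0.02,"ax":0,"ay":0,"az":0,"hand":1}]'
python3 -m creep '[{"dx":0,"dy":0,"dz":0,"ax":0,"ay":0,"az":0,"hand":1}]'
python3 - <<'E'
from h import *
plan([*box(.033,-.060),.010],BYAW)
coins(.0,show="w5")
E
```

```text
clock: 16.6
tcp_pos: [0.6104, -0.0168, 0.1025]
eef_rot: [1.0, -0.014, -0.002, -0.001]
wrist_force: [0.8, -0.5, 0.4]
gripper_width: 0.0424
finger_force: 60.9
clock: 17.1
tcp_pos: [0.6118, 0.1048, 0.0973]
eef_rot: [1.0, -0.014, -0.001, 0.0]
wrist_force: [0.4, 0.4, 0.2]
gripper_width: 0.0422
finger_force: 60.9
clock: 17.23
tcp_pos: [0.6127, 0.1035, 0.0984]
eef_rot: [1.0, -0.016, -0.001, 0.0]
wrist_force: [-0.1, -0.1, 0.0]
gripper_width: 0.0421
finger_force: 60.9
plan d [ 0.006 -0.003  0.295] a [ 0.      0.0002 -0.    ] yaw now -1.8
rd world mm 437.6 -106.3 size 62.7 30.7 ang/diam 62.8 fill 0.56 uv [447. 324.]
```

View pics/w5.png

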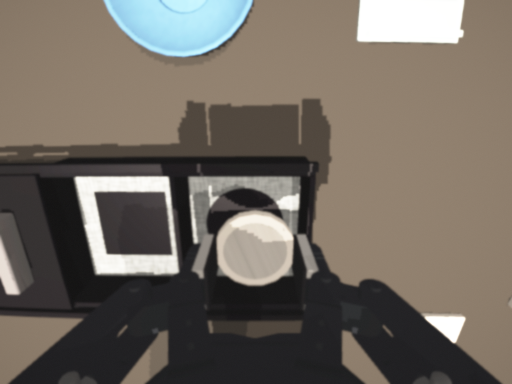

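The held capsule is at (255,247), over the disc compartment and clear of its walls. Lowering it now.

```bash
python3 -m creep '[{"dx":0.005,"dy":-0.003,"dz":0.1,"ax":0,"ay":0,"az":0,"hand":1},{"dx":0.005,"dy":-0.003,"dz":0.2,"ax":0,"ay":0,"az":0,"hand":1},{"dx":0.005,"dy":-0.003,"dz":0.27,"ax":0,"ay":0,"az":0,"hand":1},{"dx":0.005,"dy":-0.003,"dz":0.295,"ax":0,"ay":0,"az":0,"hand":1},{"dx":0.005,"dy":-0.003,"dz":0.295,"ax":0,"ay":0,"az":0,"hand":1}]'
python3 -m creep '[{"dx":0,"dy":0,"dz":0,"ax":0,"ay":0,"az":0,"hand":1},{"dx":0,"dy":0,"dz":0,"ax":0,"ay":0,"az":0,"hand":-0.1},{"dx":0,"dy":0,"dz":0,"ax":0,"ay":0,"az":0,"hand":-0.15},{"dx":0,"dy":0,"dz":0,"ax":0,"ay":0,"az":0,"hand":-0.15}]'
python3 -m creep '[{"dx":0,"dy":0,"dz":-0.2,"ax":0,"ay":0,"az":0,"hand":-0.15},{"dx":0,"dy":0,"dz":-0.4,"ax":0,"ay":0,"az":0,"hand":-0.15},{"dx":0,"dy":0.2,"dz":-0.5,"ax":0,"ay":0,"az":0,"hand":-0.4},{"dx":-0.1,"dy":0.4,"dz":-0.5,"ax":0,"ay":0,"az":0,"hand":-0.4},{"dx":-0.2,"dy":0.5,"dz":-0.5,"ax":0,"ay":0,"az":0,"hand":-0.4}]'
python3 -m creep '[{"dx":-0.08,"dy":1,"dz":0,"ax":0,"ay":0,"az":0,"hand":-0.4},{"dx":-0.08,"dy":1,"dz":0,"ax":0,"ay":0,"az":0,"hand":-0.4},{"dx":-0.08,"dy":1,"dz":0,"ax":0,"ay":0,"az":0,"hand":-0.4},{"dx":-0.08,"dy":1,"dz":0,"ax":0,"ay":0,"az":0,"hand":-0.4},{"dx":-0.08,"dy":1,"dz":0,"ax":0,"ay":0,"az":0,"hand":-0.4}]'
python3 - <<'E'
from h import *
o=coins()
for k,x,y,a in o:
    if y<-380: plan([x/1e3,y/1e3,.05],BYAW); plan([x/1e3,y/1e3,.004],90+BYAW)
E
```

```text
clock: 17.9
tcp_pos: [0.6146, 0.1055, 0.0107]
eef_rot: [1.0, -0.015, -0.0, -0.0]
wrist_force: [-0.3, -0.0, -0.3]
gripper_width: 0.0422
finger_force: 60.9
clock: 18.4
tcp_pos: [0.6147, 0.1058, 0.011]
eef_rot: [1.0, -0.015, 0.0, -0.0]
wrist_force: [0.4, 0.0, -0.4]
gripper_width: 0.049
finger_force: 0.0
clock: 19.02
tcp_pos: [0.5499, -0.0445, 0.1617]
eef_rot: [1.0, -0.015, 0.001, 0.0]
wrist_force: [0.0, 0.4, 0.5]
gripper_width: 0.06
finger_force: 0.0
clock: 19.65
tcp_pos: [0.5167, -0.344, 0.1609]
eef_rot: [1.0, -0.015, 0.0, 0.0]
wrist_force: [0.5, -0.1, 0.4]
gripper_width: 0.0597
finger_force: 0.0
rd world mm 618.7 -603.3 size 58.8 37.3 ang/diam 59.0 fill 0.79 uv [498.  73.]
rd world mm 509.7 -445.6 size 52.5 47.6 ang/diam 52.8 fill 0.79 uv [345. 178.]
sq world mm 489.3 -208.3 size 54.0 53.2 ang/diam 78.8 fill 0.93 uv [137. 200.]
sq world mm 437.3 -100.7 size 58.4 54.9 ang/diam 84.9 fill 0.94 uv [ 59. 242.]
plan d [0.371 0.832 0.375] a [ 0.0007 -0.0001 -0.0005] yaw now -2.0
plan d [0.371 0.831 0.528] a [ 0.0007  0.0005 -0.2505] yaw now -2.0
plan d [-0.01   0.319  0.372] a [ 0.0007 -0.0001 -0.0005] yaw now -2.0
plan d [-0.01   0.318  0.526] a [ 0.0007  0.0005 -0.2505] yaw now -2.0
```

```bash
python3 -m creep '[{"dx":-0.01,"dy":0.318,"dz":0.1,"ax":0,"ay":0,"az":-0.25,"hand":-0.4},{"dx":-0.01,"dy":0.318,"dz":0.2,"ax":0,"ay":0,"az":-0.25,"hand":-0.4},{"dx":-0.01,"dy":0.318,"dz":0.2,"ax":0,"ay":0,"az":-0.25,"hand":-0.4},{"dx":-0.01,"dy":0.318,"dz":0.2,"ax":0,"ay":0,"az":-0.25,"hand":-0.4},{"dx":-0.01,"dy":0.318,"dz":0.2,"ax":0,"ay":0,"az":-0.25,"hand":-0.4}]'
python3 - <<'E'
from h import *
for k,x,y,a in coins():
    if y<-380 and y>-500: plan([x/1e3,y/1e3,.004],90+BYAW)
E
```

```text
clock: 20.32
tcp_pos: [0.5115, -0.4367, 0.1004]
eef_rot: [0.897, 0.441, -0.0, -0.0]
wrist_force: [0.2, -1.1, 0.6]
gripper_width: 0.0597
finger_force: 0.0
rd world mm 510.6 -442.5 size 46.2 45.5 ang/diam 47.2 fill 0.78 uv [258. 198.]
rd world mm 621.4 -600.5 size 60.7 59.3 ang/diam 62.4 fill 0.78 uv [443. 252.]
plan d [-0.017  0.009  0.322] a [-0.0001 -0.     -0.0989] yaw now 52.6
```

```bash
python3 -m creep '[{"dx":-0.017,"dy":0.008,"dz":0.1,"ax":0,"ay":0,"az":-0.099,"hand":-0.4},{"dx":-0.017,"dy":0.008,"dz":0.2,"ax":0,"ay":0,"az":-0.099,"hand":-0.4},{"dx":-0.017,"dy":0.008,"dz":0.26,"ax":0,"ay":0,"az":-0.099,"hand":-0.4},{"dx":-0.017,"dy":0.008,"dz":0.3,"ax":0,"ay":0,"az":-0.099,"hand":-0.4},{"dx":-0.017,"dy":0.008,"dz":0.32,"ax":0,"ay":0,"az":-0.099,"hand":-0.4}]'
python3 -m creep '[{"dx":0,"dy":0,"dz":0,"ax":0,"ay":0,"az":0,"hand":-0.4},{"dx":0,"dy":0,"dz":0,"ax":0,"ay":0,"az":0,"hand":-0.4}]'
python3 - <<'E'
from h import *
for k,x,y,a in coins():
    if y<-380 and y>-500: plan([x/1e3,y/1e3,.0005],90+BYAW)
E
```

```text
clock: 21.0
tcp_pos: [0.5101, -0.4418, 0.0038]
eef_rot: [0.722, 0.692, 0.0, -0.001]
wrist_force: [-0.1, -0.0, -0.1]
gripper_width: 0.0598
finger_force: 0.0
clock: 21.25
tcp_pos: [0.5107, -0.4427, 0.0055]
eef_rot: [0.722, 0.692, -0.0, 0.001]
wrist_force: [-0.1, 0.8, -0.1]
gripper_width: 0.0599
finger_force: 0.0
rd world mm 510.0 -441.7 size 45.1 48.5 ang/diam 48.6 fill 0.78 uv [254. 244.]
plan d [ 0.003 -0.003  0.017] a [ 0.0001  0.0002 -0.0016] yaw now 87.6
```

```bash
python3 -m creep '[{"dx":0.003,"dy":-0.002,"dz":0.014,"ax":0,"ay":0,"az":-0.0016,"hand":-0.4},{"dx":0.003,"dy":-0.002,"dz":0.014,"ax":0,"ay":0,"az":-0.0016,"hand":1},{"dx":0.003,"dy":-0.002,"dz":0.014,"ax":0,"ay":0,"az":-0.0016,"hand":1},{"dx":0.003,"dy":-0.002,"dz":0.014,"ax":0,"ay":0,"az":-0.0016,"hand":1},{"dx":0.003,"dy":-0.002,"dz":0.014,"ax":0,"ay":0,"az":-0.0016,"hand":1}]'
python3 -m creep '[{"dx":0,"dy":0,"dz":-0.1,"ax":0,"ay":0,"az":0,"hand":1},{"dx":0,"dy":0,"dz":-0.25,"ax":0,"ay":0,"az":0,"hand":1},{"dx":0,"dy":0,"dz":-0.4,"ax":0,"ay":0,"az":0,"hand":1},{"dx":0,"dy":0,"dz":-0.4,"ax":0,"ay":0,"az":0,"hand":1}]'
python3 - <<'E'
from h import *
plan([*box(0,-.0275),.11],90+BYAW)
E
```

```text
clock: 21.92
tcp_pos: [0.5099, -0.4416, 0.0009]
eef_rot: [0.718, 0.696, -0.0, 0.0]
wrist_force: [-0.7, 1.4, 4.1]
gripper_width: 0.0421
finger_force: 61.0
clock: 22.42
tcp_pos: [0.5116, -0.4437, 0.1254]
eef_rot: [0.718, 0.696, -0.0, 0.004]
wrist_force: [0.2, 0.5, 0.3]
gripper_width: 0.0422
finger_force: 60.8
plan d [1.945 0.177 0.039] a [0.0009 0.001  0.0001] yaw now 88.3
```

```bash
python3 -m creep '[{"dx":1,"dy":0.09,"dz":0,"ax":0,"ay":0,"az":0,"hand":1},{"dx":1,"dy":0.09,"dz":0,"ax":0,"ay":0,"az":0,"hand":1},{"dx":1,"dy":0.09,"dz":0,"ax":0,"ay":0,"az":0,"hand":1},{"dx":1,"dy":0.09,"dz":0,"ax":0,"ay":0,"az":0,"hand":1},{"dx":1,"dy":0.09,"dz":0,"ax":0,"ay":0,"az":0,"hand":1}]'
python3 -m creep '[{"dx":0.94,"dy":0.087,"dz":0,"ax":0,"ay":0,"az":0,"hand":1},{"dx":0.94,"dy":0.087,"dz":0,"ax":0,"ay":0,"az":0,"hand":1},{"dx":0.94,"dy":0.087,"dz":0,"ax":0,"ay":0,"az":0,"hand":1},{"dx":0.94,"dy":0.087,"dz":0,"ax":0,"ay":0,"az":0,"hand":1},{"dx":0.94,"dy":0.087,"dz":0,"ax":0,"ay":0,"az":0,"hand":1}]'
python3 -m creep '[{"dx":0,"dy":0,"dz":0,"ax":0,"ay":0,"az":0,"hand":1},{"dx":0,"dy":0,"dz":0,"ax":0,"ay":0,"az":0,"hand":1}]'
python3 - <<'E'
from h import *
plan([*box(0,-.0275),.017],90+BYAW)
C=cam("top"); b,_=r.grab_frame("top"); a,_=r.grab_frame("wrist"); save("w6",a)
E
```

```text
clock: 23.05
tcp_pos: [0.5448, -0.1396, 0.1187]
eef_rot: [0.718, 0.696, -0.0, -0.001]
wrist_force: [1.3, 0.6, -1.0]
gripper_width: 0.0423
finger_force: 60.9
clock: 23.68
tcp_pos: [0.5793, 0.1415, 0.1187]
eef_rot: [0.717, 0.697, -0.001, -0.001]
wrist_force: [0.2, -0.5, -0.3]
gripper_width: 0.0423
finger_force: 60.9
clock: 23.92
tcp_pos: [0.5798, 0.1381, 0.1193]
eef_rot: [0.718, 0.696, -0.001, -0.001]
wrist_force: [-0.5, -0.4, 0.9]
gripper_width: 0.0421
finger_force: 60.9
plan d [0.    0.01  0.341] a [-0.0003  0.0001  0.0001] yaw now 88.2
```

View pics/w6.png

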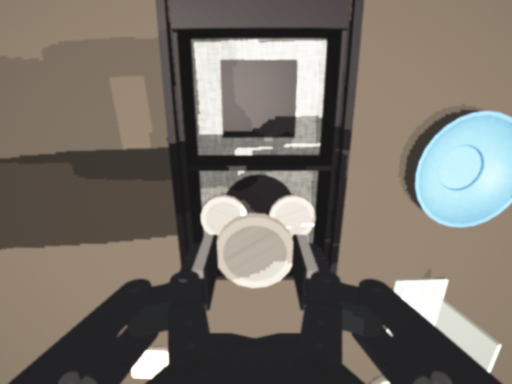

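The two laid capsules show at (223,215) and (292,215), and the held one is at (255,250). I'll check the geometry before lowering.

Run:
```python
from h import *
C=cam("wrist"); a=np.radians(BYAW); Rm=np.array([[np.cos(a),np.sin(a)],[-np.sin(a),np.cos(a)]])
P=to_plane([(223,195),(201,216),(292,195),(316,216),(223,216),(292,216)],.013,C)[:,:2]; print(((P-BX)@Rm.T*1000).round(1))
```

```text
[[-32.9 -34.9]
 [-55.4 -56.7]
 [ 32.8 -34.9]
 [ 57.3 -56.7]
 [-33.8 -56.7]
 [ 33.7 -56.7]]
```

```bash
python3 -m creep '[{"dx":0.006,"dy":0.01,"dz":0.1,"ax":0,"ay":0,"az":0,"hand":1},{"dx":0.006,"dy":0.01,"dz":0.2,"ax":0,"ay":0,"az":0,"hand":1},{"dx":0.006,"dy":0.01,"dz":0.28,"ax":0,"ay":0,"az":0,"hand":1},{"dx":0.006,"dy":0.01,"dz":0.33,"ax":0,"ay":0,"az":0,"hand":1},{"dx":0.006,"dy":0.01,"dz":0.345,"ax":0,"ay":0,"az":0,"hand":1}]'
python3 -m creep '[{"dx":0,"dy":0,"dz":0,"ax":0,"ay":0,"az":0,"hand":1},{"dx":0,"dy":0,"dz":0,"ax":0,"ay":0,"az":0,"hand":-0.15},{"dx":0,"dy":0,"dz":0,"ax":0,"ay":0,"az":0,"hand":-0.2},{"dx":0,"dy":0,"dz":0,"ax":0,"ay":0,"az":0,"hand":-0.2}]'
python3 -m creep '[{"dx":0,"dy":0,"dz":-0.15,"ax":0,"ay":0,"az":0,"hand":-0.2},{"dx":0,"dy":0,"dz":-0.3,"ax":0,"ay":0,"az":0,"hand":-0.2},{"dx":-0.2,"dy":0,"dz":-0.45,"ax":0,"ay":0,"az":0,"hand":-0.4},{"dx":-0.4,"dy":0,"dz":-0.45,"ax":0,"ay":0,"az":0,"hand":-0.4},{"dx":-0.4,"dy":0,"dz":-0.45,"ax":0,"ay":0,"az":0,"hand":-0.4}]'
python3 - <<'E'
from h import *
st=r.read_state(); C=cam("wrist",st); a,d=r.grab_frame("wrist"); save("w7",a)
uv=proj([[*box(x,y),.01] for x in (-.055,.055) for y in (-.1,-.004)],C); u0,v0=uv.min(0).astype(int);u1,v1=uv.max(0).astype(int); print(u0,u1,v0,v1)
v,u=np.mgrid[v0:v1,u0:u1]; P=to_depth(np.c_[u.ravel(),v.ravel()],d[v0:v1,u0:u1].ravel(),C)
an=np.radians(BYAW); Rm=np.array([[np.cos(an),np.sin(an)],[-np.sin(an),np.cos(an)]]); q=(P[:,:2]-BX)@Rm.T*1000
for nm,x,y in [("A",-33,-60),("B",33,-60),("C",0,-26),("liner",0,-90)]:
    for dx,dy in [(0,0),(-14,0),(14,0),(0,-14),(0,14)]:
        k=np.hypot(q[:,0]-x-dx,q[:,1]-y-dy)<4; print(nm,dx,dy,(P[k,2]*1000).mean().round(1),end="; ")
    print()
E
```

```text
clock: 24.65
tcp_pos: [0.5832, 0.1397, 0.0162]
eef_rot: [0.718, 0.696, -0.0, -0.0]
wrist_force: [-0.5, 1.1, -0.8]
gripper_width: 0.0421
finger_force: 60.9
clock: 25.15
tcp_pos: [0.584, 0.1404, 0.0175]
eef_rot: [0.718, 0.696, 0.0, 0.0]
wrist_force: [-0.7, 0.7, 0.5]
gripper_width: 0.0513
finger_force: 0.0
clock: 25.78
tcp_pos: [0.5806, 0.0173, 0.1536]
eef_rot: [0.719, 0.695, 0.001, 0.001]
wrist_force: [0.4, 0.8, -0.6]
gripper_width: 0.0601
finger_force: 0.0
192 311 26 132
A 0 0 13.4; A -14 0 13.2; A 14 0 13.2; A 0 -14 13.2; A 0 14 13.3; 
B 0 0 13.1; B -14 0 13.1; B 14 0 13.2; B 0 -14 12.8; B 0 14 13.2; 
C 0 0 16.4; C -14 0 14.9; C 14 0 18.0; C 0 -14 17.9; C 0 14 14.7; 
liner 0 0 6.0; liner -14 0 5.9; liner 14 0 5.6; liner 0 -14 nan; liner 0 14 5.9; <stdin>:8: RuntimeWarning: Mean of empty slice.
  ret = ret.dtype.type(ret / rcount)
```

View pics/w7.png

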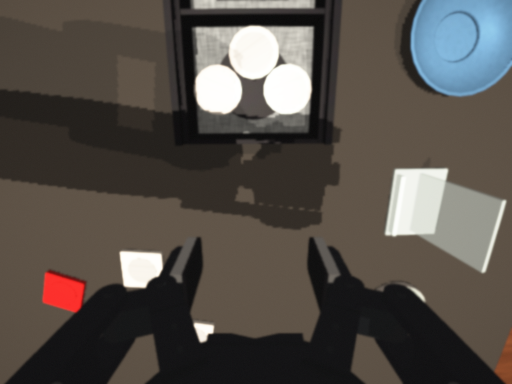

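C came down tilted on B's rim; its top reads 15 to 18 mm where flat would be 13. I'll spread the fingers either side of C and nudge A and B toward -y so that C can drop flat.

Run:
```python
from h import *
plan([*box(0,-.0155),.06],90+BYAW)
```

```text
plan d [ 0.44  -0.007  0.309] a [ 0.0002  0.0001 -0.0004] yaw now 88.1
```

```bash
python3 -m creep '[{"dx":0.2,"dy":-0.007,"dz":0,"ax":0,"ay":0,"az":0,"hand":-0.4},{"dx":0.44,"dy":-0.007,"dz":0.1,"ax":0,"ay":0,"az":0,"hand":-0.4},{"dx":0.44,"dy":-0.007,"dz":0.3,"ax":0,"ay":0,"az":0,"hand":-0.4},{"dx":0.44,"dy":-0.007,"dz":0.3,"ax":0,"ay":0,"az":0,"hand":-0.4},{"dx":0.44,"dy":-0.007,"dz":0.3,"ax":0,"ay":0,"az":0,"hand":-0.4}]'
python3 - <<'E'
from h import *
plan([*box(0,-.0155),.008],90+BYAW)
E
```

```text
clock: 26.45
tcp_pos: [0.5821, 0.1527, 0.0626]
eef_rot: [0.718, 0.696, 0.0, 0.0]
wrist_force: [0.2, -1.3, 1.1]
gripper_width: 0.0599
finger_force: 0.0
plan d [-0.009  0.003  0.182] a [0.     0.     0.0002] yaw now 88.3
```

```bash
python3 -m creep '[{"dx":-0.006,"dy":0.003,"dz":0.08,"ax":0,"ay":0,"az":0,"hand":-0.4},{"dx":-0.006,"dy":0.003,"dz":0.14,"ax":0,"ay":0,"az":0,"hand":-0.4},{"dx":-0.006,"dy":0.003,"dz":0.18,"ax":0,"ay":0,"az":0,"hand":-0.4},{"dx":-0.006,"dy":0.003,"dz":0.18,"ax":0,"ay":0,"az":0,"hand":-0.4}]'
python3 -m creep '[{"dx":-0.012,"dy":0,"dz":0,"ax":0,"ay":0,"az":0,"hand":-0.4},{"dx":-0.024,"dy":0,"dz":0,"ax":0,"ay":0,"az":0,"hand":-0.4},{"dx":-0.036,"dy":0,"dz":0,"ax":0,"ay":0,"az":0,"hand":-0.4},{"dx":-0.05,"dy":0,"dz":0,"ax":0,"ay":0,"az":0,"hand":-0.4},{"dx":-0.05,"dy":0,"dz":0,"ax":0,"ay":0,"az":0,"hand":-0.4}]'
python3 -m creep '[{"dx":0.01,"dy":0,"dz":0,"ax":0,"ay":0,"az":0,"hand":-0.4},{"dx":0.01,"dy":0,"dz":-0.15,"ax":0,"ay":0,"az":0,"hand":-0.4},{"dx":-0.19,"dy":0,"dz":-0.4,"ax":0,"ay":0,"az":0,"hand":-0.4},{"dx":-0.4,"dy":0,"dz":-0.5,"ax":0,"ay":0,"az":0,"hand":-0.4},{"dx":-0.4,"dy":0,"dz":-0.5,"ax":0,"ay":0,"az":0,"hand":-0.4}]'
cat > chk.py <<'E'
from h import *
def chk(pts,C=None,cam_="wrist"):
    st=r.read_state(); C=cam("wrist",st); a,d=r.grab_frame("wrist")
    v,u=np.mgrid[0:384,0:512]; k=d.ravel()>0; P=to_depth(np.c_[u.ravel(),v.ravel()],d.ravel(),C)[k]; W=(a.min(2)>170).ravel()[k]
    an=np.radians(BYAW); Rm=np.array([[np.cos(an),np.sin(an)],[-np.sin(an),np.cos(an)]]); q=(P[:,:2]-BX)@Rm.T*1000
    for nm,x,y in pts:
        print(nm,end=": ")
        for dx,dy in [(0,0),(-14,0),(14,0),(0,-14),(0,14)]:
            m=np.hypot(q[:,0]-x-dx,q[:,1]-y-dy)<4; print((P[m,2]*1000).mean().round(1) if m.any() else None,end=" ")
        m=(np.hypot(q[:,0]-x,q[:,1]-y)<30)&(P[:,2]>.010)&(P[:,2]<.03); print("n",m.sum())
    return a
E
python3 - <<'E'
from chk import *
save("w8",chk([("A",-33,-62),("B",33,-62),("C",0,-26)]))
coins(z=.013)
E
```

```text
clock: 26.95
tcp_pos: [0.5824, 0.1504, 0.0075]
eef_rot: [0.718, 0.696, -0.0, -0.0]
wrist_force: [0.2, -0.9, 0.2]
gripper_width: 0.0599
finger_force: 0.0
clock: 27.58
tcp_pos: [0.5823, 0.1353, 0.0081]
eef_rot: [0.718, 0.696, 0.0, -0.0]
wrist_force: [0.6, 0.1, -0.4]
gripper_width: 0.0599
finger_force: 0.0
clock: 28.2
tcp_pos: [0.5794, 0.0141, 0.1605]
eef_rot: [0.718, 0.696, 0.001, 0.001]
wrist_force: [0.0, -0.1, 0.8]
gripper_width: 0.06
finger_force: 0.0
A: 13.2 13.2 13.3 13.0 13.3 n 1945
B: 13.3 13.3 13.3 12.8 13.0 n 2031
C: 16.5 14.7 18.0 17.9 14.6 n 2429
rd world mm 547.6 107.0 size 46.7 44.3 ang/diam 48.5 fill 0.79 uv [218.  82.]
sq world mm 440.6 -92.9 size 50.5 49.9 ang/diam 84.9 fill 0.91 uv [142. 259.]
```

The depth readings haven't changed: the tips passed over the coins, because they sit further back when open. I'll repeat 6 mm lower.

```bash
python3 -m creep '[{"dx":0.2,"dy":0.008,"dz":0,"ax":0,"ay":0,"az":0,"hand":-0.4},{"dx":0.448,"dy":0.008,"dz":0.1,"ax":0,"ay":0,"az":0,"hand":-0.4},{"dx":0.448,"dy":0.008,"dz":0.3,"ax":0,"ay":0,"az":0,"hand":-0.4},{"dx":0.448,"dy":0.008,"dz":0.4,"ax":0,"ay":0,"az":0,"hand":-0.4},{"dx":0.448,"dy":0.008,"dz":0.45,"ax":0,"ay":0,"az":0,"hand":-0.4}]'
python3 -m creep '[{"dx":0,"dy":0,"dz":0,"ax":0,"ay":0,"az":0,"hand":-0.4}]'
python3 - <<'E'
from h import *
plan([*box(0,-.0155),.003],90+BYAW)
E
```

```text
clock: 28.92
tcp_pos: [0.5824, 0.1511, 0.0195]
eef_rot: [0.717, 0.697, -0.002, -0.002]
wrist_force: [-0.4, -0.0, 0.5]
gripper_width: 0.0599
finger_force: 0.0
clock: 29.05
tcp_pos: [0.5844, 0.1502, 0.0221]
eef_rot: [0.718, 0.696, -0.001, -0.001]
wrist_force: [0.0, 0.9, 0.9]
gripper_width: 0.0598
finger_force: 0.0
plan d [-0.001 -0.005  0.064] a [-0.0003  0.      0.0001] yaw now 88.3
```

```bash
python3 -m creep '[{"dx":0,"dy":-0.004,"dz":0.04,"ax":0,"ay":0,"az":0,"hand":-0.4},{"dx":0,"dy":-0.004,"dz":0.06,"ax":0,"ay":0,"az":0,"hand":-0.4},{"dx":0,"dy":-0.004,"dz":0.06,"ax":0,"ay":0,"az":0,"hand":-0.4}]'
python3 -m creep '[{"dx":-0.012,"dy":0,"dz":0,"ax":0,"ay":0,"az":0,"hand":-0.4},{"dx":-0.024,"dy":0,"dz":0,"ax":0,"ay":0,"az":0,"hand":-0.4},{"dx":-0.036,"dy":0,"dz":0,"ax":0,"ay":0,"az":0,"hand":-0.4},{"dx":-0.05,"dy":0,"dz":0,"ax":0,"ay":0,"az":0,"hand":-0.4},{"dx":-0.05,"dy":0,"dz":0,"ax":0,"ay":0,"az":0,"hand":-0.4}]'
python3 -m creep '[{"dx":0.01,"dy":0,"dz":0,"ax":0,"ay":0,"az":0,"hand":-0.4},{"dx":0.01,"dy":0,"dz":-0.15,"ax":0,"ay":0,"az":0,"hand":-0.4},{"dx":-0.19,"dy":0,"dz":-0.4,"ax":0,"ay":0,"az":0,"hand":-0.4},{"dx":-0.4,"dy":0,"dz":-0.5,"ax":0,"ay":0,"az":0,"hand":-0.4},{"dx":-0.4,"dy":0,"dz":-0.5,"ax":0,"ay":0,"az":0,"hand":-0.4}]'
python3 - <<'E'
from chk import *
save("w9",chk([("A",-33,-62),("B",33,-62),("C",0,-26)]))
coins(z=.013)
E
```

```text
clock: 29.42
tcp_pos: [0.5838, 0.1498, 0.0049]
eef_rot: [0.718, 0.696, -0.0, -0.0]
wrist_force: [0.4, -0.2, 0.7]
gripper_width: 0.0598
finger_force: 0.0
clock: 30.05
tcp_pos: [0.5836, 0.1347, 0.0052]
eef_rot: [0.718, 0.696, 0.0, 0.0]
wrist_force: [0.4, 0.6, -0.1]
gripper_width: 0.06
finger_force: 0.1
clock: 30.68
tcp_pos: [0.5805, 0.0133, 0.1574]
eef_rot: [0.718, 0.696, 0.001, 0.001]
wrist_force: [0.8, -0.4, -0.6]
gripper_width: 0.0599
finger_force: 0.0
A: 13.3 13.4 13.2 13.1 13.2 n 1984
B: 13.1 13.1 13.1 12.8 13.0 n 2048
C: 13.3 13.2 13.1 12.9 13.0 n 2243
rd world mm 549.0 102.3 size 44.6 44.4 ang/diam 48.4 fill 0.79 uv [217.  87.]
sq world mm 440.7 -92.8 size 50.4 50.1 ang/diam 84.8 fill 0.91 uv [140. 260.]
```

All three capsules now lie flat, with tops reading 13 mm. Next, the holders.

```bash
python3 -m creep '[{"dx":-0.36,"dy":-0.46,"dz":0,"ax":0,"ay":0,"az":0.25,"hand":-0.6},{"dx":-0.36,"dy":-0.46,"dz":0,"ax":0,"ay":0,"az":0.25,"hand":-0.6},{"dx":-0.36,"dy":-0.46,"dz":0,"ax":0,"ay":0,"az":0.25,"hand":-0.6},{"dx":-0.36,"dy":-0.46,"dz":0,"ax":0,"ay":0,"az":0.25,"hand":-0.6},{"dx":-0.36,"dy":-0.46,"dz":0,"ax":0,"ay":0,"az":0.25,"hand":-0.6}]'
python3 - <<'E'
from h import *
for k,x,y,a in coins():
    if k=="sq": plan([x/1e3,y/1e3,.10],a-90)
E
```

```text
clock: 31.4
tcp_pos: [0.4377, -0.0881, 0.1541]
eef_rot: [0.956, 0.294, -0.0, -0.001]
wrist_force: [-0.0, 0.1, -0.4]
gripper_width: 0.0684
finger_force: 0.0
sq world mm 437.2 -97.3 size 51.8 51.8 ang/diam 84.3 fill 0.94 uv [262. 180.]
sq world mm 487.3 -206.8 size 54.7 54.2 ang/diam 78.5 fill 0.96 uv [368. 198.]
plan d [-0.02   0.025  0.18 ] a [-0.0002  0.0002  0.1101] yaw now 34.0
plan d [-0.085  0.421  0.18 ] a [-0.0002  0.0002  0.1263] yaw now 34.0
```

```bash
python3 -m creep '[{"dx":-0.015,"dy":0.022,"dz":0.18,"ax":0,"ay":0,"az":0.111,"hand":-0.6},{"dx":-0.015,"dy":0.022,"dz":0.18,"ax":0,"ay":0,"az":0.111,"hand":-0.6},{"dx":-0.015,"dy":0.022,"dz":0.18,"ax":0,"ay":0,"az":0.111,"hand":-0.6},{"dx":-0.015,"dy":0.022,"dz":0.18,"ax":0,"ay":0,"az":0.111,"hand":-0.6},{"dx":-0.015,"dy":0.022,"dz":0.18,"ax":0,"ay":0,"az":0.111,"hand":-0.6}]'
python3 -m creep '[{"dx":0,"dy":0,"dz":0,"ax":0,"ay":0,"az":0,"hand":-0.6}]'
python3 - <<'E'
from h import *
for k,x,y,a in coins():
    if k=="sq" and y>-150: plan([x/1e3,y/1e3,-.001],a-90)
E
```

```text
clock: 32.08
tcp_pos: [0.4383, -0.0958, 0.1003]
eef_rot: [0.999, -0.045, -0.001, -0.0]
wrist_force: [-0.4, 0.1, 0.2]
gripper_width: 0.0686
finger_force: 0.0
clock: 32.2
tcp_pos: [0.4385, -0.0962, 0.1006]
eef_rot: [0.999, -0.046, -0.0, -0.0]
wrist_force: [-0.9, -0.3, -0.7]
gripper_width: 0.0682
finger_force: 0.0
sq world mm 488.7 -206.3 size 52.4 52.1 ang/diam 78.6 fill 0.97 uv [379. 124.]
sq world mm 437.7 -97.4 size 50.4 50.6 ang/diam 84.8 fill 0.96 uv [256. 191.]
plan d [-0.002  0.004  0.339] a [-0.      0.0001 -0.0001] yaw now -5.3
```

```bash
python3 -m creep '[{"dx":-0.002,"dy":0.004,"dz":0.12,"ax":0,"ay":0,"az":0,"hand":-0.6},{"dx":-0.002,"dy":0.004,"dz":0.24,"ax":0,"ay":0,"az":0,"hand":-0.6},{"dx":-0.002,"dy":0.004,"dz":0.31,"ax":0,"ay":0,"az":0,"hand":-0.6},{"dx":-0.002,"dy":0.004,"dz":0.337,"ax":0,"ay":0,"az":0,"hand":-0.6},{"dx":-0.002,"dy":0.004,"dz":0.337,"ax":0,"ay":0,"az":0,"hand":-0.6}]'
python3 -m creep '[{"dx":0,"dy":0,"dz":0,"ax":0,"ay":0,"az":0,"hand":-0.6},{"dx":0,"dy":0,"dz":0,"ax":0,"ay":0,"az":0,"hand":1},{"dx":0,"dy":0,"dz":0,"ax":0,"ay":0,"az":0,"hand":1},{"dx":0,"dy":0,"dz":0,"ax":0,"ay":0,"az":0,"hand":1},{"dx":0,"dy":0,"dz":0,"ax":0,"ay":0,"az":0,"hand":1}]'
python3 -m creep '[{"dx":0,"dy":0,"dz":-0.1,"ax":0,"ay":0,"az":0,"hand":1},{"dx":0,"dy":0,"dz":-0.25,"ax":0,"ay":0,"az":0,"hand":1},{"dx":0,"dy":0,"dz":-0.38,"ax":0,"ay":0,"az":0,"hand":1},{"dx":0,"dy":0,"dz":-0.38,"ax":0,"ay":0,"az":0,"hand":1}]'
python3 - <<'E'
from h import *
plan([*box(-.028,.052),.11],BYAW)
E
```

```text
clock: 32.88
tcp_pos: [0.4379, -0.0978, -0.0001]
eef_rot: [0.999, -0.047, -0.0, -0.0]
wrist_force: [-0.3, 0.7, -0.1]
gripper_width: 0.0685
finger_force: 0.0
clock: 33.5
tcp_pos: [0.4387, -0.0982, 0.0014]
eef_rot: [0.999, -0.047, 0.0, 0.0]
wrist_force: [-3.7, 1.7, 9.9]
gripper_width: 0.0474
finger_force: 60.0
clock: 34.0
tcp_pos: [0.4404, -0.099, 0.1177]
eef_rot: [0.999, -0.047, 0.004, 0.002]
wrist_force: [-0.4, 0.4, -0.1]
gripper_width: 0.0469
finger_force: 61.6
plan d [ 0.287 -1.09   0.024] a [ 0.0005 -0.0012 -0.0101] yaw now -5.4
```

```bash
python3 -m creep '[{"dx":0.25,"dy":-0.95,"dz":0,"ax":0,"ay":0,"az":-0.01,"hand":1},{"dx":0.25,"dy":-0.95,"dz":0,"ax":0,"ay":0,"az":-0.01,"hand":1},{"dx":0.25,"dy":-0.95,"dz":0,"ax":0,"ay":0,"az":-0.01,"hand":1},{"dx":0.25,"dy":-0.95,"dz":0,"ax":0,"ay":0,"az":-0.01,"hand":1},{"dx":0.25,"dy":-0.95,"dz":0,"ax":0,"ay":0,"az":-0.01,"hand":1}]'
python3 - <<'E'
from h import *
plan([*box(-.028,.052),.11],BYAW)
E
```

```text
clock: 34.62
tcp_pos: [0.5391, 0.1812, 0.1125]
eef_rot: [1.0, -0.015, -0.001, 0.0]
wrist_force: [0.8, -0.4, 0.3]
gripper_width: 0.047
finger_force: 61.6
plan d [ 0.056 -0.126  0.008] a [0.     0.0003 0.0002] yaw now -1.7
```

```bash
python3 -m creep '[{"dx":0.054,"dy":-0.128,"dz":0,"ax":0,"ay":0,"az":0,"hand":1},{"dx":0.054,"dy":-0.128,"dz":0,"ax":0,"ay":0,"az":0,"hand":1},{"dx":0.054,"dy":-0.128,"dz":0,"ax":0,"ay":0,"az":0,"hand":1}]'
python3 - <<'E'
from h import *
plan([*box(-.028,.052),.010],BYAW)
a,_=r.grab_frame("wrist"); save("w10",a)
E
```

```text
clock: 35.0
tcp_pos: [0.5558, 0.2162, 0.1125]
eef_rot: [1.0, -0.016, -0.001, 0.0]
wrist_force: [0.3, -0.1, -0.5]
gripper_width: 0.0474
finger_force: 61.7
plan d [ 0.004 -0.007  0.342] a [ 0.0001  0.0004 -0.0001] yaw now -1.8
```

View pics/w10.png

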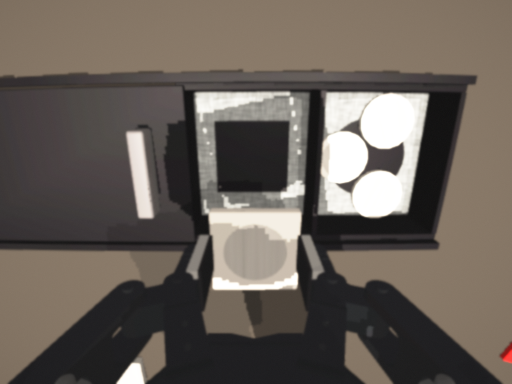

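The held holder is at (255,250), square with the box and in line with the square compartment. All three capsules are flat on the right. Lowering it.

```bash
python3 -m creep '[{"dx":0.003,"dy":-0.006,"dz":0.1,"ax":0,"ay":0,"az":0,"hand":1},{"dx":0.003,"dy":-0.006,"dz":0.2,"ax":0,"ay":0,"az":0,"hand":1},{"dx":0.003,"dy":-0.006,"dz":0.28,"ax":0,"ay":0,"az":0,"hand":1},{"dx":0.003,"dy":-0.006,"dz":0.32,"ax":0,"ay":0,"az":0,"hand":1},{"dx":0.003,"dy":-0.006,"dz":0.345,"ax":0,"ay":0,"az":0,"hand":1}]'
python3 -m creep '[{"dx":0,"dy":0,"dz":0,"ax":0,"ay":0,"az":0,"hand":1},{"dx":0,"dy":0,"dz":0,"ax":0,"ay":0,"az":0,"hand":-0.3},{"dx":0,"dy":0,"dz":0,"ax":0,"ay":0,"az":0,"hand":-0.3},{"dx":0,"dy":0,"dz":0,"ax":0,"ay":0,"az":0,"hand":-0.3}]'
python3 -m creep '[{"dx":0,"dy":0,"dz":-0.2,"ax":0,"ay":0,"az":0,"hand":-0.3},{"dx":0,"dy":0,"dz":-0.4,"ax":0,"ay":0,"az":0,"hand":-0.3},{"dx":0,"dy":0.2,"dz":-0.45,"ax":0,"ay":0,"az":0.0263,"hand":-0.6},{"dx":0,"dy":0.4,"dz":-0.45,"ax":0,"ay":0,"az":0.0263,"hand":-0.6},{"dx":0,"dy":0.5,"dz":-0.45,"ax":0,"ay":0,"az":0.0263,"hand":-0.6}]'
python3 -m creep '[{"dx":-0.05,"dy":0.86,"dz":0,"ax":0,"ay":0,"az":0,"hand":-0.6},{"dx":-0.05,"dy":0.86,"dz":0,"ax":0,"ay":0,"az":0,"hand":-0.6},{"dx":-0.05,"dy":0.86,"dz":0,"ax":0,"ay":0,"az":0,"hand":-0.6},{"dx":-0.05,"dy":0.86,"dz":0,"ax":0,"ay":0,"az":0,"hand":-0.6},{"dx":-0.05,"dy":0.86,"dz":0,"ax":0,"ay":0,"az":0,"hand":-0.6}]'
python3 - <<'E'
from h import *
for k,x,y,a in coins():
    if k=="sq": plan([x/1e3,y/1e3,.07],a-90)
E
```

```text
clock: 35.67
tcp_pos: [0.5578, 0.2178, 0.0101]
eef_rot: [1.0, -0.016, -0.0, 0.0]
wrist_force: [0.0, 0.9, 0.1]
gripper_width: 0.0469
finger_force: 61.7
clock: 36.17
tcp_pos: [0.5582, 0.2186, 0.0109]
eef_rot: [1.0, -0.016, 0.0, -0.0]
wrist_force: [1.0, 0.5, -0.7]
gripper_width: 0.0558
finger_force: 0.0
clock: 36.8
tcp_pos: [0.5531, 0.0662, 0.1462]
eef_rot: [0.995, -0.099, 0.001, 0.0]
wrist_force: [-0.5, 1.3, 0.1]
gripper_width: 0.0684
finger_force: 0.0
clock: 37.42
tcp_pos: [0.4871, -0.1848, 0.1459]
eef_rot: [0.995, -0.101, 0.0, 0.0]
wrist_force: [-0.0, 0.5, -0.4]
gripper_width: 0.0687
finger_force: 0.0
sq world mm 488.2 -207.2 size 52.3 52.1 ang/diam 78.4 fill 0.93 uv [275. 173.]
plan d [0.018 0.075 0.253] a [ 0.0001 -0.0001  0.0003] yaw now -11.5
```

```bash
python3 -m creep '[{"dx":0.018,"dy":0.073,"dz":0.15,"ax":0,"ay":0,"az":0,"hand":-0.6},{"dx":0.018,"dy":0.073,"dz":0.25,"ax":0,"ay":0,"az":0,"hand":-0.6},{"dx":0.018,"dy":0.073,"dz":0.25,"ax":0,"ay":0,"az":0,"hand":-0.6},{"dx":0.018,"dy":0.073,"dz":0.25,"ax":0,"ay":0,"az":0,"hand":-0.6}]'
python3 - <<'E'
from h import *
for k,x,y,a in coins():
    if k=="sq": plan([x/1e3,y/1e3,0],a-90)
E
```

```text
clock: 37.98
tcp_pos: [0.4899, -0.2036, 0.0716]
eef_rot: [0.995, -0.098, 0.001, 0.0]
wrist_force: [-0.1, -0.2, -0.7]
gripper_width: 0.0684
finger_force: 0.0
sq world mm 489.5 -206.9 size 50.5 50.7 ang/diam 78.8 fill 0.96 uv [258. 203.]
plan d [-0.001  0.01   0.24 ] a [ 0.0002 -0.0004  0.    ] yaw now -11.2
```

```bash
python3 -m creep '[{"dx":-0.001,"dy":0.009,"dz":0.1,"ax":0,"ay":0,"az":0,"hand":-0.6},{"dx":-0.001,"dy":0.009,"dz":0.19,"ax":0,"ay":0,"az":0,"hand":-0.6},{"dx":-0.001,"dy":0.009,"dz":0.235,"ax":0,"ay":0,"az":0,"hand":-0.6},{"dx":-0.001,"dy":0.009,"dz":0.235,"ax":0,"ay":0,"az":0,"hand":-0.6}]'
python3 -m creep '[{"dx":0,"dy":0,"dz":0,"ax":0,"ay":0,"az":0,"hand":-0.6},{"dx":0,"dy":0,"dz":0,"ax":0,"ay":0,"az":0,"hand":1},{"dx":0,"dy":0,"dz":0,"ax":0,"ay":0,"az":0,"hand":1},{"dx":0,"dy":0,"dz":0,"ax":0,"ay":0,"az":0,"hand":1},{"dx":0,"dy":0,"dz":0,"ax":0,"ay":0,"az":0,"hand":1}]'
python3 -m creep '[{"dx":0,"dy":0,"dz":-0.1,"ax":0,"ay":0,"az":0,"hand":1},{"dx":0,"dy":0,"dz":-0.25,"ax":0,"ay":0,"az":0,"hand":1},{"dx":0,"dy":0,"dz":-0.38,"ax":0,"ay":0,"az":0,"hand":1},{"dx":0,"dy":0,"dz":-0.38,"ax":0,"ay":0,"az":0,"hand":1}]'
python3 - <<'E'
from h import *
plan([*box(.028,.052),.11],BYAW)
E
```

```text
clock: 38.52
tcp_pos: [0.4882, -0.2065, 0.0001]
eef_rot: [0.995, -0.098, -0.0, -0.0]
wrist_force: [-0.3, -0.2, 1.2]
gripper_width: 0.0684
finger_force: 0.0
clock: 39.15
tcp_pos: [0.489, -0.2072, 0.0017]
eef_rot: [0.995, -0.098, 0.001, 0.0]
wrist_force: [-3.1, 2.1, 8.4]
gripper_width: 0.0473
finger_force: 60.2
clock: 39.65
tcp_pos: [0.4905, -0.2083, 0.1182]
eef_rot: [0.995, -0.098, 0.004, 0.002]
wrist_force: [-0.5, -0.2, -0.1]
gripper_width: 0.0468
finger_force: 61.6
plan d [ 0.123 -1.469  0.023] a [ 0.0007 -0.0012 -0.0264] yaw now -11.3
```

```bash
python3 -m creep '[{"dx":0.084,"dy":-1,"dz":0,"ax":0,"ay":0,"az":-0.0263,"hand":1},{"dx":0.084,"dy":-1,"dz":0,"ax":0,"ay":0,"az":-0.0263,"hand":1},{"dx":0.084,"dy":-1,"dz":0,"ax":0,"ay":0,"az":-0.0263,"hand":1},{"dx":0.084,"dy":-1,"dz":0,"ax":0,"ay":0,"az":-0.0263,"hand":1},{"dx":0.084,"dy":-1,"dz":0,"ax":0,"ay":0,"az":-0.0263,"hand":1}]'
python3 - <<'E'
from h import *
plan([*box(.028,.052),.11],BYAW)
E
```

```text
clock: 40.28
tcp_pos: [0.5711, 0.085, 0.1129]
eef_rot: [1.0, -0.015, -0.001, -0.0]
wrist_force: [1.1, -0.0, -0.4]
gripper_width: 0.0466
finger_force: 61.6
plan d [ 0.126 -0.443  0.009] a [-0.      0.0002  0.0001] yaw now -1.8
```

```bash
python3 -m creep '[{"dx":0.124,"dy":-0.443,"dz":0,"ax":0,"ay":0,"az":0,"hand":1},{"dx":0.124,"dy":-0.443,"dz":0,"ax":0,"ay":0,"az":0,"hand":1},{"dx":0.124,"dy":-0.443,"dz":0,"ax":0,"ay":0,"az":0,"hand":1},{"dx":0.124,"dy":-0.443,"dz":0,"ax":0,"ay":0,"az":0,"hand":1},{"dx":0.124,"dy":-0.443,"dz":0,"ax":0,"ay":0,"az":0,"hand":1}]'
python3 - <<'E'
from h import *
plan([*box(.028,.052),.010],BYAW)
E
```

```text
clock: 40.9
tcp_pos: [0.6123, 0.2128, 0.1132]
eef_rot: [1.0, -0.017, -0.001, 0.0]
wrist_force: [-0.5, -1.2, 0.1]
gripper_width: 0.0467
finger_force: 61.7
plan d [ 0.002 -0.013  0.344] a [ 0.0001  0.0002 -0.0003] yaw now -1.9
```

```bash
python3 -m creep '[{"dx":0.003,"dy":-0.005,"dz":0.1,"ax":0,"ay":0,"az":0,"hand":1},{"dx":0.003,"dy":-0.005,"dz":0.18,"ax":0,"ay":0,"az":0,"hand":1},{"dx":0.003,"dy":-0.005,"dz":0.18,"ax":0,"ay":0,"az":0,"hand":1},{"dx":0.003,"dy":-0.005,"dz":0.18,"ax":0,"ay":0,"az":0,"hand":1}]'
python3 - <<'E'
from h import *
plan([*box(.028,.052),.010],BYAW)
E
```

```text
clock: 41.4
tcp_pos: [0.6145, 0.2149, 0.061]
eef_rot: [1.0, -0.017, 0.001, -0.0]
wrist_force: [-0.4, -0.8, 0.0]
gripper_width: 0.047
finger_force: 61.7
plan d [-0.006 -0.005  0.17 ] a [-0.     -0.0002 -0.0003] yaw now -1.9
```

```bash
python3 -m creep '[{"dx":-0.003,"dy":-0.004,"dz":0.08,"ax":0,"ay":0,"az":0,"hand":1},{"dx":-0.003,"dy":-0.004,"dz":0.13,"ax":0,"ay":0,"az":0,"hand":1},{"dx":-0.003,"dy":-0.004,"dz":0.165,"ax":0,"ay":0,"az":0,"hand":1},{"dx":-0.003,"dy":-0.004,"dz":0.165,"ax":0,"ay":0,"az":0,"hand":1}]'
python3 -m creep '[{"dx":0,"dy":0,"dz":0,"ax":0,"ay":0,"az":0,"hand":1},{"dx":0,"dy":0,"dz":0,"ax":0,"ay":0,"az":0,"hand":-0.3},{"dx":0,"dy":0,"dz":0,"ax":0,"ay":0,"az":0,"hand":-0.3},{"dx":0,"dy":0,"dz":0,"ax":0,"ay":0,"az":0,"hand":-0.3}]'
python3 -m creep '[{"dx":0,"dy":0,"dz":-0.2,"ax":0,"ay":0,"az":0,"hand":-0.3},{"dx":0,"dy":0,"dz":-0.4,"ax":0,"ay":0,"az":0,"hand":-0.3},{"dx":-0.2,"dy":0,"dz":-0.6,"ax":0,"ay":0,"az":0,"hand":-0.3},{"dx":-0.35,"dy":0,"dz":-0.7,"ax":0,"ay":0,"az":0,"hand":-0.3},{"dx":-0.4,"dy":0,"dz":-0.7,"ax":0,"ay":0,"az":0,"hand":-0.3}]'
python3 - <<'E'
from chk import *
a=chk([("A",-33,-64),("B",33,-64),("C",0,-26),("H1",-28,52),("H2",28,52)]); save("w11",a)
st=r.read_state();C=cam("wrist",st); d=None
plan([*box(0,.1285),.12],BYAW)
E
```

```text
clock: 41.9
tcp_pos: [0.6126, 0.2168, 0.0098]
eef_rot: [1.0, -0.016, -0.001, 0.0]
wrist_force: [0.1, -0.2, -0.3]
gripper_width: 0.0468
finger_force: 61.7
clock: 42.4
tcp_pos: [0.6132, 0.217, 0.0107]
eef_rot: [1.0, -0.016, 0.0, -0.0]
wrist_force: [-0.0, 0.2, -0.8]
gripper_width: 0.0554
finger_force: 0.0
clock: 43.02
tcp_pos: [0.4926, 0.2213, 0.2239]
eef_rot: [1.0, -0.016, 0.003, -0.001]
wrist_force: [0.3, -0.4, 0.0]
gripper_width: 0.0556
finger_force: 0.0
A: 13.3 13.2 13.3 13.3 13.3 n 1133
B: 13.0 13.4 13.2 13.1 13.1 n 1414
C: 13.3 13.2 12.9 13.3 13.1 n 1222
H1: 13.2 13.0 12.7 13.2 13.2 n 1636
H2: 13.2 13.1 13.3 13.0 13.1 n 1865
plan d [ 0.314 -0.25   0.346] a [-0.0002 -0.0004  0.0001] yaw now -1.7
```

View pics/w11.png

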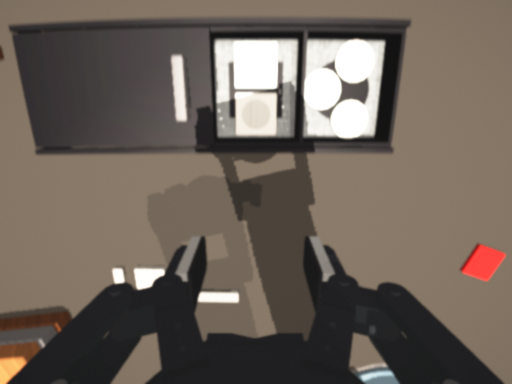

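All five coins lie flat: holders at (256,65) and (256,112), capsules at (355,60), (322,89) and (350,118). The rib is at (179,88). Time to shut the lid.

```bash
python3 -m creep '[{"dx":0.314,"dy":-0.255,"dz":0,"ax":0,"ay":0,"az":0,"hand":-0.3},{"dx":0.314,"dy":-0.255,"dz":0.15,"ax":0,"ay":0,"az":0,"hand":-0.3},{"dx":0.314,"dy":-0.255,"dz":0.35,"ax":0,"ay":0,"az":0,"hand":-0.3},{"dx":0.314,"dy":-0.255,"dz":0.35,"ax":0,"ay":0,"az":0,"hand":-0.3},{"dx":0.314,"dy":-0.255,"dz":0.35,"ax":0,"ay":0,"az":0,"hand":-0.3}]'
python3 -m creep '[{"dx":0,"dy":0,"dz":0,"ax":0,"ay":0,"az":0,"hand":-0.3}]'
python3 - <<'E'
from h import *
plan([*box(0,.130),.057],BYAW)
E
```

```text
clock: 43.7
tcp_pos: [0.59, 0.2941, 0.1163]
eef_rot: [1.0, -0.016, 0.0, -0.0]
wrist_force: [0.7, -0.0, 0.0]
gripper_width: 0.0552
finger_force: 0.0
clock: 43.82
tcp_pos: [0.5913, 0.2945, 0.1189]
eef_rot: [1.0, -0.016, 0.003, -0.001]
wrist_force: [-0.0, 0.7, -0.1]
gripper_width: 0.0551
finger_force: 0.0
plan d [-0.014 -0.002  0.206] a [-0.0003 -0.0008 -0.0002] yaw now -1.8
```

```bash
python3 -m creep '[{"dx":-0.01,"dy":-0.003,"dz":0.1,"ax":0,"ay":0,"az":0,"hand":-0.3},{"dx":-0.01,"dy":-0.003,"dz":0.18,"ax":0,"ay":0,"az":0,"hand":-0.3},{"dx":-0.01,"dy":-0.003,"dz":0.202,"ax":0,"ay":0,"az":0,"hand":-0.3},{"dx":-0.01,"dy":-0.003,"dz":0.202,"ax":0,"ay":0,"az":0,"hand":-0.3}]'
python3 -m creep '[{"dx":0,"dy":0,"dz":0,"ax":0,"ay":0,"az":0,"hand":1},{"dx":0,"dy":0,"dz":0,"ax":0,"ay":0,"az":0,"hand":1},{"dx":0,"dy":0,"dz":0,"ax":0,"ay":0,"az":0,"hand":1},{"dx":0,"dy":0,"dz":0,"ax":0,"ay":0,"az":0,"hand":1}]'
```

```text
clock: 44.32
tcp_pos: [0.5875, 0.2954, 0.0564]
eef_rot: [1.0, -0.016, 0.001, -0.0]
wrist_force: [-0.3, 0.1, 0.5]
gripper_width: 0.0557
finger_force: 0.0
clock: 44.82
tcp_pos: [0.5873, 0.2954, 0.056]
eef_rot: [1.0, -0.016, 0.001, -0.0]
wrist_force: [-1.9, -0.4, 5.6]
gripper_width: 0.0105
finger_force: 60.2
```

```bash
python3 -m creep '[{"dx":0,"dy":0.06,"dz":0,"ax":0,"ay":0,"az":0,"hand":1},{"dx":0,"dy":0.14,"dz":0,"ax":0,"ay":0,"az":0,"hand":1},{"dx":0,"dy":0.22,"dz":0,"ax":0,"ay":0,"az":0,"hand":1},{"dx":0,"dy":0.3,"dz":0,"ax":0,"ay":0,"az":0,"hand":1},{"dx":0,"dy":0.36,"dz":0,"ax":0,"ay":0,"az":0,"hand":1}]'
python3 -m creep '[{"dx":0,"dy":0.08,"dz":0,"ax":0,"ay":0,"az":0,"hand":1},{"dx":0,"dy":0.16,"dz":0,"ax":0,"ay":0,"az":0,"hand":1},{"dx":0,"dy":0.22,"dz":0,"ax":0,"ay":0,"az":0,"hand":1},{"dx":0,"dy":0.28,"dz":0,"ax":0,"ay":0,"az":0,"hand":1},{"dx":0,"dy":0.3,"dz":0,"ax":0,"ay":0,"az":0,"hand":1}]'
python3 - <<'E'
from h import *
plan([*box(0,-.075),.056],BYAW); print(r.read_state()["wrist_force"])
E
```

```text
clock: 45.45
tcp_pos: [0.5841, 0.1862, 0.0559]
eef_rot: [1.0, -0.016, 0.001, -0.0]
wrist_force: [0.7, 1.9, 4.9]
gripper_width: 0.01
finger_force: 60.1
clock: 46.08
tcp_pos: [0.5815, 0.096, 0.0559]
eef_rot: [1.0, -0.016, 0.001, -0.0]
wrist_force: [1.2, 2.6, 5.2]
gripper_width: 0.0102
finger_force: 60.1
plan d [-0.001  0.018 -0.   ] a [-0.     -0.0005 -0.0003] yaw now -1.9
[1.18979951 2.5640355  5.21189973]
```

```bash
python3 -m creep '[{"dx":0,"dy":0.008,"dz":0,"ax":0,"ay":0,"az":0,"hand":1},{"dx":0,"dy":0.016,"dz":0,"ax":0,"ay":0,"az":0,"hand":1},{"dx":0,"dy":0.022,"dz":0,"ax":0,"ay":0,"az":0,"hand":1},{"dx":0,"dy":0.022,"dz":0,"ax":0,"ay":0,"az":0,"hand":1}]'
```

```text
clock: 46.58
tcp_pos: [0.5813, 0.0909, 0.0559]
eef_rot: [1.0, -0.016, 0.002, -0.001]
wrist_force: [2.1, 4.2, 5.3]
gripper_width: 0.0105
finger_force: 60.1
```

```bash
python3 -m creep '[{"dx":0,"dy":0.005,"dz":0,"ax":0,"ay":0,"az":0,"hand":1},{"dx":0,"dy":0.01,"dz":0,"ax":0,"ay":0,"az":0,"hand":1},{"dx":0,"dy":0.01,"dz":0,"ax":0,"ay":0,"az":0,"hand":1}]'
```

```text
clock: 46.95
tcp_pos: [0.5813, 0.0907, 0.056]
eef_rot: [1.0, -0.016, 0.002, -0.003]
wrist_force: [2.9, 14.6, 4.3]
gripper_width: 0.0102
finger_force: 60.1
```

The lid is at its stop: the force is rising with no further movement. I'll release, retreat and verify.

```bash
python3 -m creep '[{"dx":0,"dy":0,"dz":0,"ax":0,"ay":0,"az":0,"hand":-0.3},{"dx":0,"dy":0,"dz":0,"ax":0,"ay":0,"az":0,"hand":-0.3},{"dx":0,"dy":0,"dz":0,"ax":0,"ay":0,"az":0,"hand":-0.3},{"dx":0,"dy":0,"dz":-0.15,"ax":0,"ay":0,"az":0,"hand":-0.3},{"dx":0,"dy":0,"dz":-0.35,"ax":0,"ay":0,"az":0,"hand":-0.3}]'
python3 -m creep '[{"dx":-0.3,"dy":0,"dz":-0.35,"ax":0,"ay":0,"az":0,"hand":-0.3},{"dx":-0.3,"dy":0,"dz":-0.35,"ax":0,"ay":0,"az":0,"hand":-0.3},{"dx":-0.3,"dy":0,"dz":-0.35,"ax":0,"ay":0,"az":0,"hand":-0.3},{"dx":-0.3,"dy":0,"dz":-0.35,"ax":0,"ay":0,"az":0,"hand":-0.3}]'
python3 - <<'E'
from h import *
st=r.read_state(); C=cam("wrist",st); a,d=r.grab_frame("wrist"); b,_=r.grab_frame("top"); save("end",np.hstack([cv2.resize(a,(400,300)),cv2.resize(b,(400,300))]))
v,u=np.mgrid[0:384,0:512]; k=d.ravel()>0; P=to_depth(np.c_[u.ravel(),v.ravel()],d.ravel(),C)[k]
an=np.radians(BYAW); Rm=np.array([[np.cos(an),np.sin(an)],[-np.sin(an),np.cos(an)]]); q=(P[:,:2]-BX)@Rm.T*1000
m=(abs(q[:,0])<50)&(q[:,1]>-140)&(q[:,1]<200)
t=m&(P[:,2]>.049)&(P[:,2]<.056); print("lid y",np.percentile(q[t,1],[.2,1,99,99.8]).round(1))
t=m&(P[:,2]>.064)&(P[:,2]<.075); print("rib y",np.percentile(q[t,1],[2,50,98]).round(1)); print(st["clock"],st["wrist_force"])
E
```

```text
clock: 47.58
tcp_pos: [0.5784, 0.0873, 0.1588]
eef_rot: [1.0, -0.016, -0.003, 0.0]
wrist_force: [1.3, -0.0, 0.5]
gripper_width: 0.0557
finger_force: 0.0
clock: 48.08
tcp_pos: [0.4901, 0.0904, 0.265]
eef_rot: [1.0, -0.016, 0.001, 0.0]
wrist_force: [-0.8, 0.3, 0.3]
gripper_width: 0.0555
finger_force: 0.0
lid y [-105.4 -103.8  103.4  105.3]
rib y [-80.1 -74.4 -68.8]
48.075 [-0.79296796  0.34215928  0.27825069]
```

View pics/end.png

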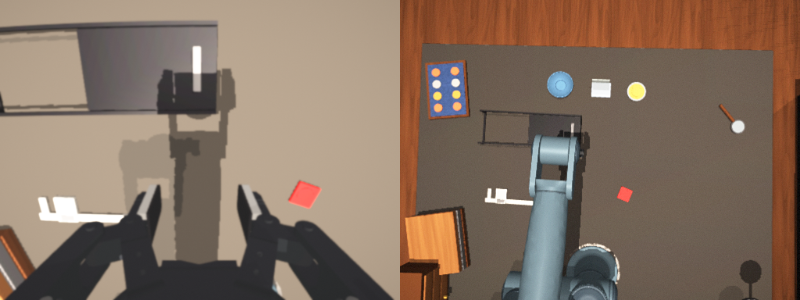

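The lid is fully shut: it spans -105 to +105 mm and the rib is at -74.5 mm. No loose coins are left on the surface, and the other things stand where they were.

```bash
python3 -c "
from plant import r
print(r.close_job())"
```

```text
the job is handed in; nothing more can be done
None
```

The job is handed in: all five coins present (three capsules, two holders) lie flat in their right compartments, the lid measures fully shut, and the medal, dish, caliper, easel and red look-alike were left alone.

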